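# Load the core-sample jars into the drying cabinet

### The arm

A 6-joint arm with a two-finger parallel gripper is mounted at the origin on the work surface. World frame = base frame: x ahead of the robot, y to its left, z up, the work surface at z = 0. Lengths are in mm, angles in rad, forces in N, time in s.
With the tool pointing down it reaches from about 350 to 975 mm from the base axis. Payload 4.9 kg.
Tool frame: the origin (TCP) lies on the centre line of the jaws, within the pads' length; the fingertips stand 8 mm ahead of it and the grasp point (between the pads) lies 11 mm behind it; z points along the fingers, y is the line along which they close (so a half turn about z gives the same grasp; the last joint's range is limited). The gripper opens to 85 mm and grips with 20 to 120 N. Pads are 22 mm wide; open, the fingers measure 114 mm over their backs; the gripper's body (76 mm by 85 mm) begins 54 mm behind the grasp point. The pads swing forward as they close: fully open they stand 13 mm farther back than shut.
Start: joints at [1.08, 0.053, 1.613, -0, 1.476, -0.119], TCP at [227.047, 582.281, 239.304] pointing down, gripper open.
Joint ranges: [-3.01, 3.01], [-1.01, 2.22], [0.06, 2.58], [-1.02, 4.17], [0.09, 2.62], [-3.14, 3.14]. Speed limits (rad/s): [2.57, 2.57, 3.14, 3.14, 3.14, 3.14].

### API

Orientations are given as a 3x3 rotation matrix whose columns are the frame's x, y, z axes.
In Python, from station import read_state, get_image, close_job gives the robot as it stands.
- The arm moves only by the tool move_arm, never from a script. Its argument "targets" is a list of rows, each a list of 3 entries, a list of its own where there are three numbers: the opening, from 0 (shut) to 1 (fully open), then the shift along the world's x, y, z in mm, then the turn about the world's z in degrees. In form: [[hand, [x, y, z], yaw], ...]. A call has 1 to 5 rows; each row is the pose to reach, as a shift and turn from the pose commanded when the call began; what a row does not reach only later rows make up. A row lasts 1/10 s, in which the tool goes at most 50 mm and 8.59 degrees, less where a joint would pass 70% of its speed; a pose out of reach is approached as far as the arm can. A call with a gripper value outside its range is refused whole. The fingers move at their own pace and stop on an object; "grip_force" is the grip in N (left out, the last holds). Time passes only in rows, so rows that repeat a pose let the fingers close. It gives the time, the measured TCP pose, the force, the opening and the grip force at its end, in the units of the state.
- read_state(): the state, without advancing time (a new reading comes with each control period).
- get_image(name): name is "scene" or "top" or "wrist"; returns a dict with "pixels" (480x640x3 uint8, red, green, blue), "fx", "fy", "cx", "cy" (pixels), "rvec" (rotation vector, rad) and "tvec" (3), from world to camera coordinates, as OpenCV has them. Camera axes: x right, y down, z forward; pixel columns grow to the right and rows downward; lengths in mm; the calibration is good to about 2 mm. A picture is of the moment at which its call begins. There is no depth.
- close_job(): hands the job in; it is judged then, once.
The state is a dict: "t": time; "joint_pos": joint angles; "dq": joint speeds; "tau": joint torques, N m; "tcp_pos": TCP position; "tool_rot": TCP orientation; "contact_force": force on the tool from outside, world axes, zero at the start; "moment": the same for the moment, N m; "opening": finger opening in mm; "grip_force": force on a finger pad.
Only numpy, scipy, OpenCV 4.12 (cv2) and the standard library are available. Lean on these libraries where they do the work, as an engineer would, in place of code of your own. Each camera call takes 0.05 s, during which the arm holds its last target. There are 200 camera calls.

### The job

Lever up the lid of the grey sample case with the spatula's blade under its lip (no fingers on the lid until the blade has broken it well open) and leave the lid standing right open. Swing the drying cabinet's door wide open, pull its tray all the way out, stand every jar from the case upright on the tray, push the tray fully home and shut the door. Leave the spatula lying on the rubber mat, keep the jars upright and do not disturb the tin, mug or notebook.

Things in the scene. Friction and masses are not known exactly. Their poses are not given: they have to be found in the camera images.
- door_handle (a point): Grip point on the cabinet door's vertical round steel bar handle (12 mm thick, spans 85 to 165 mm above the bench, stands 35 mm off the door's face), 150 mm above the bench. The door is a white hollow pan 280 wide, 180 high, 60 mm deep. The point's axes turn with the door: y along the door's width towards the hinge, x from the door's outer face into the cabinet.
- door_hinge (a point): Point on the door's vertical hinge line (the left edge of the cabinet's front as the robot sees it), 150 mm above the bench. Same axes as the door handle. The handle's distance from it is 267 mm.
- door (a joint): Door angle in rad: 0 shut, grows as it swings out towards the robot, 1.9 at its stop; at 1.5 it is clear of the tray. May start slightly ajar.
- cabinet: Low white drying cabinet 280 wide, 240 deep, 180 mm high, fixed to the bench, roof solid. Origin on the bench below the middle of its front opening (behind the 60 mm deep door); x points into the cabinet, away from the robot, y to its left.
- tray (a joint): How far the tray is pulled out, m: 0 fully home, 0.2 at its stop. It slides along the cabinet's -x.
- tray_floor (a point): Centre of the upper face of the steel tray's floor (28 mm above the bench), axes as the cabinet's. Tray 200 (x) by 220 (y) mm outside, rim 14 mm above the floor and 3 mm thick.
- tray_tab (a point): Grip point on the tray's upright black pull tab, 13 mm below its top (top 148 mm above the bench). The tab is 30 (x) by 14 (y) mm; it stands in front of the tray, its middle 35 mm outside the cabinet's front plane when the tray is home, inside the hollow of the shut door.
- case: Grey plastic sample case fixed to the bench, open box 180 (x, depth) by 240 (y, width) mm, walls 5 mm thick and 45 mm high, with a black foam insert inside whose flat top, on which the jars stand, is 30 mm above the bench (jar tops at 74 mm). Origin on the bench below its centre. -x is its front, where a 16 mm ledge (top 46 mm above the bench) sticks out; the lid is hinged at +x.
- lid_lip (a point): Centre of the underside of the lip on the lid's front, 56 mm above the bench when shut: the lip sticks out 16 mm over the ledge, full width of the case, 6 mm thick, leaving a 10 mm high pry gap open to the front. Site is 188 mm from the hinge line (8 mm in from the lip's front edge). Axes as the case's, turning with the lid.
- lid_hinge (a point): Middle of the lid's hinge line at the case's rear upper edge, 46 mm above the bench; parallel to the case's y axis.
- lid (a joint): Lid angle in rad: 0 shut, 2.1 at its stop leaning back. The hinge is stiff: the lid stays where it is left; raising it takes about 2 to 3 N at the lip. Lid is a shallow pan 36 mm deep whose inside covers the jars.
- mat: Black rubber mat 260 (x) by 140 (y) mm, 3 mm thick, fixed to the bench. Origin at the centre of its underside.
- spatula: Flat spatula lying on the mat: wooden handle 110 long, 18 by 18 mm, and steel blade 100 long, 26 wide, 3 mm thick. Origin on the underside at the joint of handle and blade; x points along the blade to the tip, handle to -x, z up; the blade's mid-plane is 9 mm above the underside. 90 g.
- spatula_grip (a point): Spatula's balance point in the handle, 33 mm behind the start of the blade, on its middle axis.
- spatula_tip (a point): Middle of the blade's end, 133 mm ahead of the balance point.
- spare_tin: Bystander: plain metal tin, 64 across, 90 mm high. Origin at its underside.
- mug: Bystander: white mug, 76 across, 85 mm high. Origin at its underside.
- notebook: Bystander: blue notebook 110 by 150 by 18 mm lying flat. Origin at its underside.
- jar0: Glass sample jar with black screw cap, squat, 58 across, 44 mm high, about 120 g, stands in the case at the start; may be absent. Origin at the centre of its underside, z up.
- jar1: Glass sample jar with black screw cap, squat, 58 across, 44 mm high, about 120 g, stands in the case at the start; may be absent. Origin at the centre of its underside, z up.
- jar2: Glass sample jar with black screw cap, squat, 58 across, 44 mm high, about 120 g, stands in the case at the start; may be absent. Origin at the centre of its underside, z up.
- jar3: Glass sample jar with black screw cap, squat, 58 across, 44 mm high, about 120 g, stands in the case at the start; may be absent. Origin at the centre of its underside, z up.
Not all that is in view belongs to the job. There is more than one size of the spatula; the job needs the smaller.

How it is judged:
By the outcome, as a careful person would: the job done as asked, in the order asked, and still so for the second after the job is handed in, with the robot touching nothing.
Of jar0, jar1, jar2, jar3 only 2 to 4 are there at a start; the rules pass over those that are not, and their reading is None.
At some moment in a run one of spatula, jar0, jar1, jar2, jar3 may be knocked a few centimetres aside while the robot is not near it.
It also fails if it takes over 210 s, if anything falls off the work surface, if the arm or the gripper's body presses on something with over 40 N, if the wrist force passes 120 N, or if a joint passes its speed limit or range.

## Working session

There is one attempt and no reset: what is moved stays moved. The work goes in short steps, Python scripts to look and compute and a tool call to move; the robot and the scene stay as the last step left them, time stands still between calls to the robot, and variables do not carry over. Pictures are saved under pics/ and viewed, at most 14 in all, crops included, and the job is handed in when it is done.

Besides the shell and the picture viewer there is one more tool, called after "Emit:" as name([rows], argument=value, ...), one row to a line, values as JSON. move_arm: Moves the arm, as the interface text tells. Its arguments: {"type":"object","properties":{"targets":{"type":"array"},"grip_force":{"type":"number"}},"required":["targets"]}

```bash
ls; mkdir -p pics; cat > h.py <<'E'
import numpy as np, cv2
from station import read_state, get_image, close_job
def snap(n,f):
    d=get_image(n); cv2.imwrite(f'pics/{f}.png',cv2.cvtColor(d['pixels'],cv2.COLOR_RGB2BGR))
    np.savez(f'pics/{f}.npz',**{k:v for k,v in d.items() if k!='pixels'},pixels=d['pixels']); return d
def load(f): return dict(np.load(f'pics/{f}.npz'))
def ray(d,u,v):
    R=cv2.Rodrigues(np.array(d['rvec'],float))[0]; t=np.array(d['tvec'],float).ravel()
    r=R.T@np.array([(u-d['cx'])/d['fx'],(v-d['cy'])/d['fy'],1]); return -R.T@t, r
def at(d,u,v,z):
    c,r=ray(d,u,v); return c+r*(z-c[2])/r[2]
def proj(d,P):
    R=cv2.Rodrigues(np.array(d['rvec'],float))[0]; t=np.array(d['tvec'],float).ravel()
    q=np.atleast_2d(P)@R.T+t; return np.c_[d['fx']*q[:,0]/q[:,2]+d['cx'],d['fy']*q[:,1]/q[:,2]+d['cy']]
E
python3 - <<'E'
from h import *
a=snap('scene','s0');b=snap('top','t0')
for d in(a,b): print(ray(d,320,240),d['fx'])
s=read_state(); print(s['tool_rot'],s['opening'],s['t'])
E
```

```text
pics
(array([1320.99451164,  725.71946255,  829.82739775]), array([-0.60918143, -0.58358816, -0.53707843])) 494.03074299282633
(array([ 414.13055878,  -73.26931283, 1496.96460564]), array([ 0.06060095,  0.01659477, -0.99805501])) 563.8927375073808
[[-9.31672916e-01  3.63297110e-01 -8.86835656e-04]
 [ 3.63298121e-01  9.31671486e-01 -1.64817393e-03]
 [ 2.27462667e-04 -1.85774474e-03 -9.99998249e-01]] 85.04371110058635 0.1
```

View pics/s0.png

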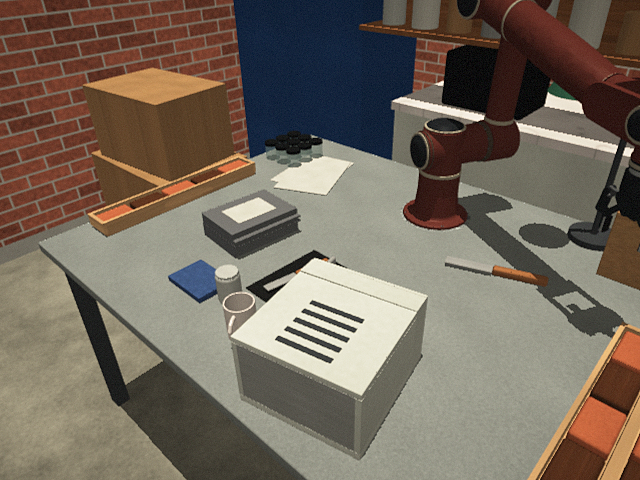

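View pics/t0.png

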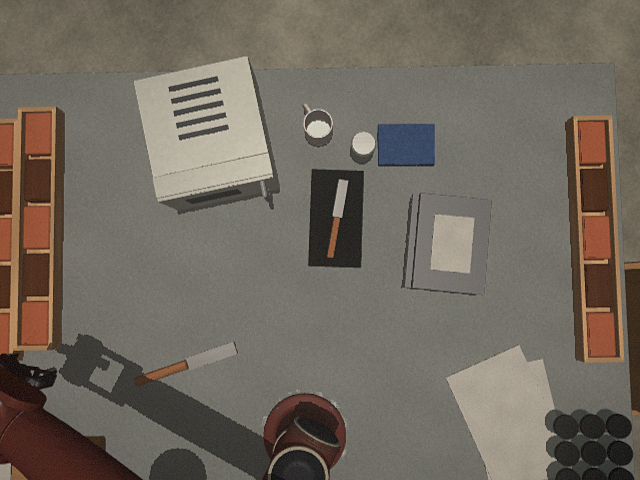

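The scene picture shows the cabinet at (330,350), the case at (250,220), the mat at (300,270), the tin at (228,285), the mug at (238,310) and the notebook at (195,280). There are paper and jars at the back.

The top picture shows two spatulas that could be mistaken for each other: one on the mat at (338,218) and one on the bare bench at (187,363). The mat one looks smaller and fits the description. The case at (450,243) has its ledge on the left. The clutter is not part of the job.

I'll measure them and check in a crop.

```bash
python3 - <<'E'
from h import *
d=load('t0');p=d['pixels'][:,:,::-1].copy()
def mm(u,v,z): return at(d,u,v,z)[:2].round(1)
for n,pts,z in [('spA',[(343,180),(331,257)],12),('spB',[(237,347),(135,381)],9)]:
    a,b=[at(d,*q,z) for q in pts]; print(n,a.round(),b.round(),np.linalg.norm(a-b).round())
L=cv2.resize(p[160:310,295:505],None,fx=3.8,fy=3.8,interpolation=cv2.INTER_CUBIC)
cv2.imwrite('pics/c1.png',L)
L=cv2.resize(p[50:220,125:285],None,fx=3.5,fy=3.5,interpolation=cv2.INTER_CUBIC)
cv2.imwrite('pics/c2.png',L)
E
```

```text
spA [ 663. -112.   12.] [459. -77.  12.] 207.0
spB [228. 173.   9.] [144. 440.   9.] 280.0
```

View pics/c1.png

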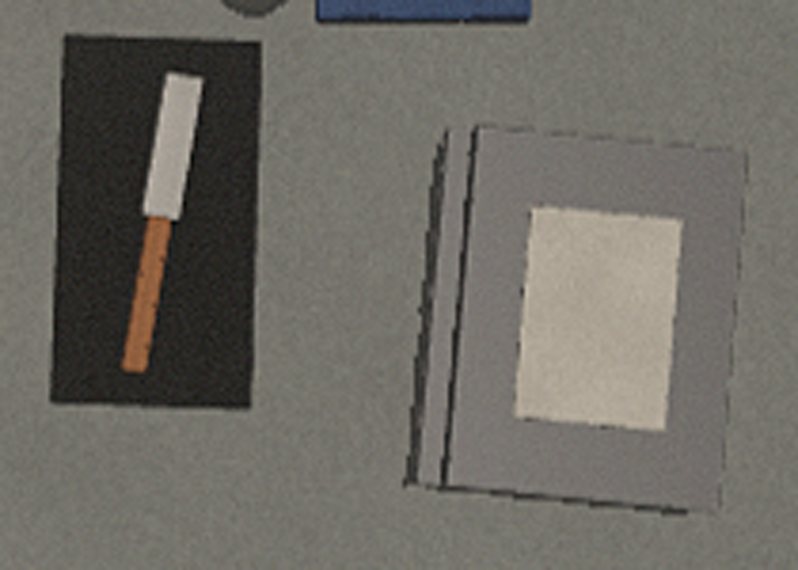

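View pics/c2.png

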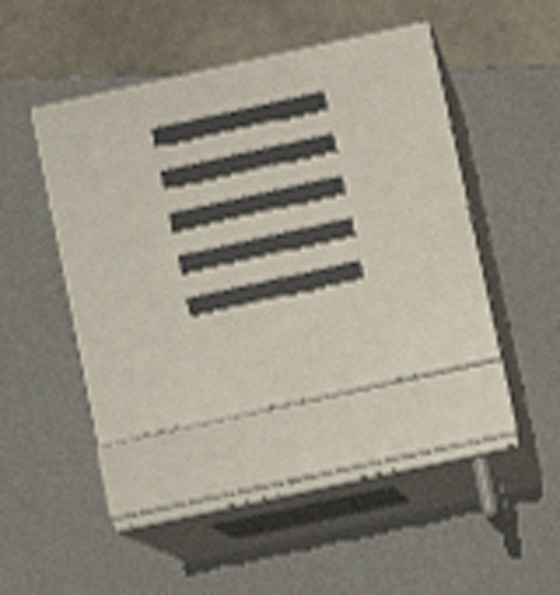

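Crop 1 confirms the choice: the spatula on the mat is about 207 mm long (210 expected), the other about 280 mm. Blade tip is at (185,75), joint at (160,217), handle end at (135,371). The case lip's front edge runs (449,130)-(415,487). Crop 2 shows the door shut or nearly so, with the handle bar at (485,485).

```bash
cat >> h.py <<'E'
def c1(u,v,z,s=3.8,o=(295,160)):
    return at(load('t0'),(u+.5)/s-.5+o[0],(v+.5)/s-.5+o[1],z)
E
python3 - <<'E'
from h import *
P=lambda n,*q:print(n,*[c1(*x).round(1)[:2] for x in q])
P('sp tip,joint,end',(184,75,13),(161,217,13),(135,371,21))
P('lip far,near',(449,131,62),(416,486,62)); P('lid front far,near',(477,127,85),(445,487,85)); P('lid rear',(746,150,85),(720,511,85))
P('mat',(64,36,3),(261,42,3),(250,408,3),(51,402,3))
o=(125,50)
Q=lambda n,*q:print(n,*[c1(*x,s=3.5,o=o).round(1)[:2] for x in q])
Q('cab roof: rearL rearR',(33,108,180),(430,23,180)); Q('gap L,R',(103,444,180),(500,359,180)); Q('door face top L,R',(115,529,180),(517,445,180))
Q('handle top',(481,461,165),(485,462,165))
print(read_state()['tcp_pos'])
# scene: bar handle and spatula are both hidden? check projection
s=load('s0'); print(proj(s,[[650,60,165],[570,-95,12],[560,-230,62]]).round())
E
```

```text
sp tip,joint,end [ 664.4 -112.4] [565.  -94.5] [458.  -74.6]
lip far,near [ 614.8 -288.7] [ 377.1 -260.3]
lid front far,near [ 613.9 -303.8] [ 376.7 -276.3]
lid rear [ 595.3 -480.9] [ 358.1 -455.4]
mat [695.3 -28.7] [ 688.5 -167.3] [ 431.5 -154.1] [438.  -15.7]
cab roof: rearL rearR [884.2 387.5] [938.  115.1]
gap L,R [651.4 338.7] [704.4  69.5]
door face top L,R [593.4 330.4] [645.5  58.6]
handle top [637.5  84.8] [636.8  82.1]
[226.81238546 581.81211627 238.17557719]
[[314. 263.]
 [295. 274.]
 [264. 241.]]
```

Emit:
move_arm([
  [1,[20.4,-44.7,0],0],
  [1,[40.8,-89.4,0],0],
  [1,[61.2,-134,0],0],
  [1,[81.6,-178.7,0],0],
  [1,[102,-223.4,0],0],
], grip_force=60)

```text
t: 0.6
tcp_pos: [329.2, 357.0, 238.8]
tool_rot: [[-0.932, 0.363, -0.0], [0.363, 0.932, -0.0], [0.0, -0.001, -1.0]]
contact_force: [1.6, -0.2, 0.0]
opening: 85.4
grip_force: 0.0
```

Emit:
move_arm([
  [0.5,[20.4,-44.7,0],0],
  [0.5,[40.8,-89.4,0],0],
  [0.5,[61.2,-134,0],0],
  [0.5,[81.6,-178.7,0],0],
  [0.5,[102,-223.4,0],0],
])

```text
t: 1.1
tcp_pos: [431.2, 133.6, 239.0]
tool_rot: [[-0.932, 0.363, 0.0], [0.363, 0.932, 0.0], [-0.0, 0.0, -1.0]]
contact_force: [0.5, 0.7, 0.2]
opening: 42.9
grip_force: 0.0
```

Emit:
move_arm([
  [0.5,[20.4,-44.7,-10],2],
  [0.5,[40.8,-89.4,-20],5],
  [0.5,[61.2,-134,-35],8],
  [0.5,[81.6,-178.7,-50],11],
  [0.5,[102,-223.4,-60],11],
])

```text
t: 1.6
tcp_pos: [531.5, -87.0, 178.3]
tool_rot: [[-0.984, 0.178, -0.002], [0.178, 0.984, 0.001], [0.002, 0.0, -1.0]]
contact_force: [0.9, 1.3, 1.2]
opening: 43.0
grip_force: 0.0
```

```bash
python3 - <<'E'
from h import *
w=snap('wrist','w1'); s=read_state(); print(s['tcp_pos'],s['tool_rot'],s['joint_pos'],s['t'],s['contact_force'])
for z in (9,): print(ray(w,320,240), proj(w,[[533.6,-88.5,21],[664.4,-112.4,13],[565,-94.5,13]]))
E
```

```text
[532.91263288 -92.77736253 176.58622636] [[-0.98302684  0.18344706 -0.00232446]
 [ 0.18345472  0.98302127 -0.00368064]
 [ 0.00160979 -0.0040446  -0.99999052]] [-0.30783886 -0.10043388  1.86986    -0.00429546  1.37326828 -1.69329323] 1.65 [-1.90337641 -5.95068643  0.14650476]
(array([456.90458734, -73.10139875, 312.02331653]), array([ 0.29081954, -0.04951981, -0.95550132])) [[317.27998846 227.45635399]
 [317.23113296 350.76433845]
 [317.0229934  258.21530766]]
```

View pics/w1.png

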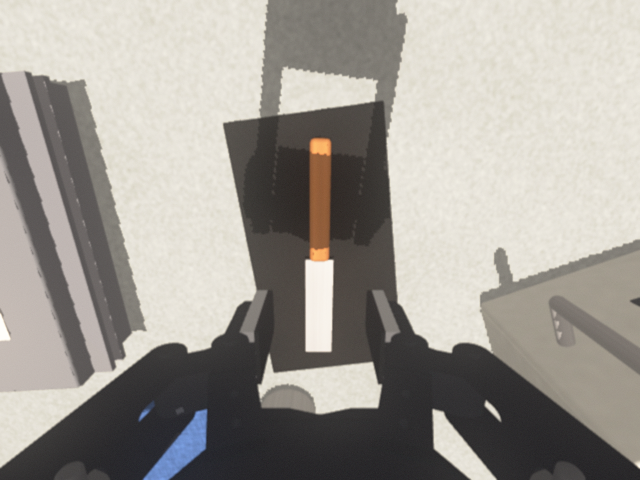

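The wrist picture shows the spatula centred between the jaws: handle (320,200), joint (319,260), tip (319,352). That matches my projection to 2 px, so I'll lower and grip.

Emit:
move_arm([
  [0.5,[0.5,-0.6,-45],-0.3],
  [0.5,[0.5,-0.6,-90],-0.3],
  [0.5,[0.5,-0.6,-130],-0.3],
  [0.5,[0.5,-0.6,-150],-0.3],
  [0.5,[0.5,-0.6,-165],-0.3],
], grip_force=100)

```text
t: 2.15
tcp_pos: [530.5, -85.3, 12.2]
tool_rot: [[-0.983, 0.184, -0.004], [0.184, 0.983, 0.001], [0.004, 0.0, -1.0]]
contact_force: [-0.4, 0.3, -0.1]
opening: 42.7
grip_force: 0.0
```

Emit:
move_arm([
  [0.1,[0,0,0],0],
  [0.1,[0,0,0],0],
  [0.1,[0,0,0],0],
  [0.1,[0,0,0],0],
  [0.1,[0,0,0],0],
])

```text
t: 2.65
tcp_pos: [533.0, -86.0, 16.0]
tool_rot: [[-0.983, 0.184, 0.002], [0.184, 0.983, -0.001], [-0.002, -0.0, -1.0]]
contact_force: [-0.1, -0.2, -0.4]
opening: 15.2
grip_force: 99.9
```

Emit:
move_arm([
  [0.1,[0,0,5],0],
  [0.1,[0,0,20],0],
  [0.1,[0,0,50],0],
  [0.1,[0,0,80],0],
  [0.1,[0,0,80],0],
])

```text
t: 3.15
tcp_pos: [536.2, -86.9, 101.7]
tool_rot: [[-0.983, 0.184, 0.011], [0.184, 0.983, -0.003], [-0.011, -0.001, -1.0]]
contact_force: [0.7, -0.2, -1.2]
opening: 15.1
grip_force: 100.1
```

Emit:
move_arm([
  [0.1,[0,0,0],-8],
  [0.1,[0,0,0],-16],
  [0.1,[0,0,0],-24],
  [0.1,[0,0,0],-32],
  [0.1,[0,0,0],-40],
])

```text
t: 3.65
tcp_pos: [532.0, -85.7, 95.0]
tool_rot: [[-0.63, 0.776, -0.0], [0.776, 0.63, 0.0], [0.0, -0.0, -1.0]]
contact_force: [0.4, 0.3, -1.6]
opening: 15.1
grip_force: 100.1
```

Emit:
move_arm([
  [0.1,[-5,-6,0],-8],
  [0.1,[-9,-12,0],-16],
  [0.1,[-13,-18,0],-24],
  [0.1,[-19,-24,0],-32],
  [0.1,[-19,-24,0],-40],
])

```text
t: 4.15
tcp_pos: [512.5, -110.2, 94.9]
tool_rot: [[0.017, 1.0, -0.001], [1.0, -0.017, -0.0], [-0.0, -0.001, -1.0]]
contact_force: [-0.2, 0.2, -1.4]
opening: 15.1
grip_force: 100.1
```

Emit:
move_arm([
  [0.1,[0,0,-8],-6.1],
  [0.1,[0,0,-20],-6.1],
  [0.1,[0,0,-30],-6.1],
  [0.1,[0,0,-40],-6.1],
  [0.1,[0,0,-40],-6.1],
])

```text
t: 4.65
tcp_pos: [511.7, -109.1, 52.5]
tool_rot: [[0.116, 0.993, -0.004], [0.993, -0.116, 0.002], [0.001, -0.004, -1.0]]
contact_force: [-0.7, -0.1, -1.2]
opening: 15.0
grip_force: 100.1
```

```bash
python3 - <<'E'
from h import *
snap('scene','s1a')
w=snap('top','t1'); snap('scene','s1'); snap('wrist','w2');s=read_state(); print(s['tcp_pos'],s['tool_rot'],s['joint_pos'],s['t'],s['contact_force'],s['moment'])
a=cv2.resize(w['pixels'][190:300,330:500,::-1],None,fx=4,fy=4,interpolation=cv2.INTER_CUBIC)
b=cv2.resize(load('s1')['pixels'][190:300,190:360,::-1],None,fx=4,fy=4,interpolation=cv2.INTER_CUBIC)
cv2.imwrite('pics/c3.png',cv2.resize(np.vstack([a,b]),None,fx=.66,fy=.66))
E
```

```text
[ 513.68374575 -109.89021603   55.32554304] [[ 1.16296601e-01  9.93214287e-01  6.92734449e-04]
 [ 9.93214515e-01 -1.16296456e-01 -2.46897979e-04]
 [-1.64660039e-04  7.16747306e-04 -9.99999730e-01]] [-3.52477949e-01  6.89160096e-03  1.98678206e+00  8.15058759e-06
  1.14718361e+00 -2.35920994e-01] 4.85 [-0.21470572 -0.47593569  0.02214106] [ 0.03107245  0.00704174 -0.06128218]
```

View pics/c3.png

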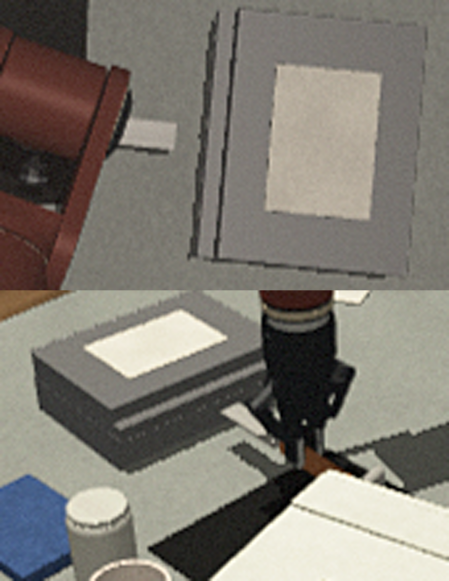

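The picture shows the blade in front of the lip: tip at (177,137) in the upper half (top camera) and (232,412) in the lower half (scene camera). I'll triangulate its height.

```bash
cat >> h.py <<'E'
def tri(obs):
    A=np.zeros((3,3));b=np.zeros(3)
    for d,u,v in obs:
        c,r=ray(d,u,v); r=r/np.linalg.norm(r); M=np.eye(3)-np.outer(r,r); A+=M; b+=M@c
    return np.linalg.solve(A,b)
E
python3 - <<'E'
from h import *
t=load('t1');s=load('s1')
for d,box,n in((t,(225,262,370,402),'t'),(s,(222,262,258,300),'s')):
    p=d['pixels'][box[0]:box[1],box[2]:box[3]].astype(int); m=(p.min(2)>(165 if n=='t' else 150)).astype(np.uint8)
    k,l,st,_=cv2.connectedComponentsWithStats(m); i=1+st[1:,4].argmax(); ys,xs=np.where(l==i)
    r=cv2.minAreaRect(np.c_[xs+box[2],ys+box[0]].astype(np.float32)); print(n,k,st[i],r,cv2.boxPoints(r).round(1).tolist())
print(tri([(t,397,241.9),(s,277.9,235.5)]), at(t,397,241.9,51))
q=np.array([513.7,-109.9,51]);cx=np.array([-.113,-.9936,0]);cx=np.array([-.116,-.9932,0])
for z in(45,51,57): print(z,proj(t,q+cx*133+[0,0,z-51]).round(1),proj(s,q+cx*133+[0,0,z-51]).round(1))
E
```

```text
t 6 [ 8 11  3  3  4] ((378.7500305175781, 236.75003051757812), (0.7071067094802856, 2.8284268379211426), 45.0) [[377.5, 237.5], [379.5, 235.5], [380.0, 236.0], [378.0, 238.0]]
s 5 [  0  20  40  20 355] ((277.5, 251.5), (39.0, 19.0), 0.0) [[258.0, 261.0], [258.0, 242.0], [297.0, 242.0], [297.0, 261.0]]
[ 492.69480638 -246.29363652   41.45929231] [ 493.62815334 -246.61925488   51.        ]
45 [[394.9 240.3]] [[276.8 235.7]]
51 [[395.1 240.1]] [[276.6 234. ]]
57 [[395.4 240. ]] [[276.5 232.3]]
```

```bash
python3 - <<'E'
from h import *
b=cv2.resize(load('s1')['pixels'][215:260,240:310,::-1],None,fx=8,fy=8,interpolation=cv2.INTER_CUBIC)
a=cv2.resize(load('t1')['pixels'][222:262,362:414,::-1],None,fx=8,fy=8,interpolation=cv2.INTER_CUBIC)
c=np.zeros((360,980,3),np.uint8);c[:,:560]=b;c[:320,564:]=a
cv2.imwrite('pics/c4.png',c[:,:980][:, :800+180] if 0 else cv2.resize(c,(800,294)))
E
```

```text
(no output)
```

View pics/c4.png

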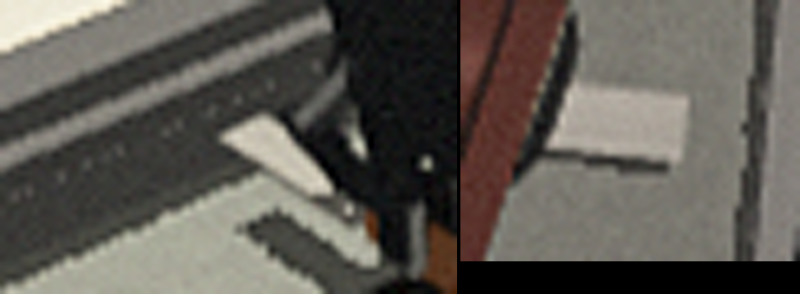

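The crop puts the blade tip at (277,233.4) in the scene camera and (396,241.4) in the top camera. That means a height of about 51-52 mm, level with the gap, and about 30 mm short of the lip. I'll slide it in gently.

Emit:
move_arm([
  [0.1,[-1.2,-10,0],0],
  [0.1,[-2.3,-20,0],0],
  [0.1,[-3.1,-27,0],0],
  [0.1,[-3.6,-31,0],0],
  [0.1,[-4,-34,0],0],
])

```text
t: 5.35
tcp_pos: [509.2, -144.5, 55.0]
tool_rot: [[0.117, 0.993, 0.0], [0.993, -0.117, 0.0], [0.0, 0.0, -1.0]]
contact_force: [1.0, -0.2, -0.5]
opening: 15.7
grip_force: 100.1
```

Emit:
move_arm([
  [0.1,[-0.3,-2.5,0],0],
  [0.1,[-0.6,-5,0],0],
  [0.1,[-0.8,-7,0],0],
  [0.1,[-1,-9,0],0],
  [0.1,[-1,-9,0],0],
])

```text
t: 5.85
tcp_pos: [508.3, -152.9, 54.9]
tool_rot: [[0.117, 0.993, 0.0], [0.993, -0.117, -0.0], [-0.0, 0.0, -1.0]]
contact_force: [-0.1, 0.6, 0.1]
opening: 15.1
grip_force: 100.1
```

Emit:
move_arm([
  [0.1,[0,0,3],0],
  [0.1,[0,0,6],0],
  [0.1,[0,0,9],0],
  [0.1,[0,0,12],0],
  [0.1,[0,0,12],0],
])

```text
t: 6.35
tcp_pos: [508.3, -152.7, 67.3]
tool_rot: [[0.117, 0.993, 0.0], [0.993, -0.117, 0.0], [0.0, 0.0, -1.0]]
contact_force: [-0.5, 0.1, -3.3]
opening: 15.0
grip_force: 99.8
```

Contact force shows the lid's resistance (-3 N). I'll follow the lip's arc.

Emit:
move_arm([
  [0.1,[-0.1,-1,10],0],
  [0.1,[-0.3,-3,20],0],
  [0.1,[-0.6,-5,30],0],
  [0.1,[-0.9,-7.5,40],0],
  [0.1,[-1.2,-10,47],0],
])

```text
t: 6.85
tcp_pos: [507.5, -163.2, 115.6]
tool_rot: [[0.117, 0.993, 0.001], [0.993, -0.117, -0.0], [-0.0, 0.002, -1.0]]
contact_force: [-0.2, -0.0, -2.7]
opening: 15.4
grip_force: 99.8
```

Emit:
move_arm([
  [0.1,[-0.3,-3,7],0],
  [0.1,[-0.7,-6,14],0],
  [0.1,[-1.1,-9.5,20],0],
  [0.1,[-1.5,-13,26],0],
  [0.1,[-2,-17,32],0],
])

```text
t: 7.35
tcp_pos: [505.1, -180.0, 146.4]
tool_rot: [[0.116, 0.993, 0.0], [0.993, -0.116, 0.0], [0.0, 0.0, -1.0]]
contact_force: [0.2, 1.7, -1.7]
opening: 14.7
grip_force: 99.9
```

```bash
python3 - <<'E'
from h import *
w=snap('top','t2'); snap('scene','s2');s=read_state(); print(s['tcp_pos'],s['contact_force'],s['opening'])
a=cv2.resize(w['pixels'][170:310,330:530,::-1],None,fx=2.6,fy=2.6,interpolation=cv2.INTER_CUBIC)
b=cv2.resize(load('s2')['pixels'][150:270,180:380,::-1],None,fx=2.6,fy=2.6,interpolation=cv2.INTER_CUBIC)
cv2.imwrite('pics/c5.png',cv2.resize(np.vstack([a,b]),None,fx=.85,fy=.85))
E
```

```text
[ 505.53088136 -180.76970842  147.1482811 ] [ 0.39108301 -0.1876898  -1.64600913] 15.127437784415124
```

View pics/c5.png

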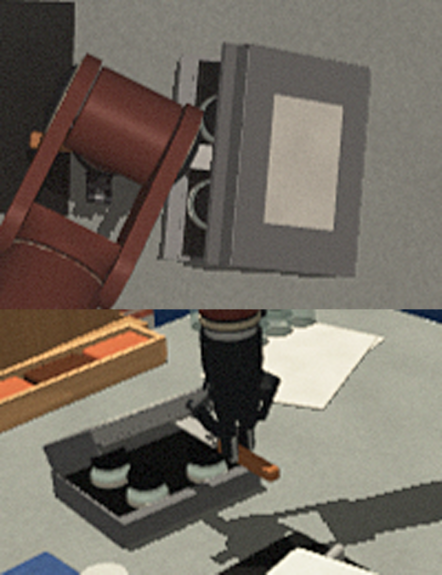

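The picture shows the lid tilted up about 0.5 rad with the blade under the lip. At least three jars show at (110,470), (148,492) and (208,470) in the lower half. I'll continue along the arc.

Emit:
move_arm([
  [0.1,[-0.6,-5.5,9],0],
  [0.1,[-1.4,-12,18],0],
  [0.1,[-2.2,-19,26],0],
  [0.1,[-3.1,-27,34],0],
  [0.1,[-4.1,-35,42],0],
])

```text
t: 7.95
tcp_pos: [500.9, -215.6, 188.8]
tool_rot: [[0.117, 0.993, 0.0], [0.993, -0.117, -0.0], [-0.0, 0.0, -1.0]]
contact_force: [-0.6, 0.9, -2.9]
opening: 15.2
grip_force: 99.8
```

Emit:
move_arm([
  [0.1,[-1,-8.6,7],0],
  [0.1,[-2,-17.4,13],0],
  [0.1,[-3.1,-26.6,19],0],
  [0.1,[-4.2,-36.2,24.5],0],
  [0.1,[-5.4,-46,29],0],
])

```text
t: 8.45
tcp_pos: [495.6, -261.7, 217.5]
tool_rot: [[0.117, 0.993, 0.0], [0.993, -0.117, -0.0], [-0.0, 0.0, -1.0]]
contact_force: [-0.2, 1.5, -1.0]
opening: 15.2
grip_force: 99.9
```

```bash
python3 - <<'E'
from h import *
w=snap('top','t3'); snap('scene','s3');s=read_state(); print(s['tcp_pos'],s['contact_force'],s['opening'])
a=cv2.resize(w['pixels'][170:310,330:530,::-1],None,fx=2.6,fy=2.6,interpolation=cv2.INTER_CUBIC)
b=cv2.resize(load('s3')['pixels'][150:270,180:380,::-1],None,fx=2.6,fy=2.6,interpolation=cv2.INTER_CUBIC)
cv2.imwrite('pics/c6.png',cv2.resize(np.vstack([a,b]),None,fx=.85,fy=.85))
E
```

```text
[ 495.84604257 -262.59378581  218.14015783] [-0.67639318 -0.00304473 -0.84995577] 15.417756726286374
```

View pics/c6.png

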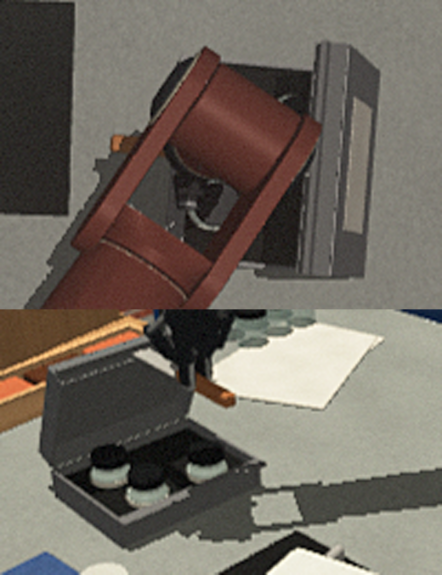

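The lid stands at about 1.1 rad and stays put. In the lower half, jars show at (110,462), (148,482) and (207,462). I'll drop the blade inside the pan and push the lid's inner face back.

Emit:
move_arm([
  [0.1,[2.3,19.9,0],0],
  [0.1,[2.3,19.9,-35],0],
  [0.1,[2.3,19.9,-67],0],
  [0.1,[-2.3,-19.9,-67],0],
  [0.1,[-4.6,-39.7,-67],0],
])

```text
t: 9.05
tcp_pos: [490.1, -301.5, 148.3]
tool_rot: [[0.116, 0.993, -0.002], [0.993, -0.116, -0.0], [-0.0, -0.002, -1.0]]
contact_force: [0.5, -0.5, -0.1]
opening: 14.9
grip_force: 100.1
```

Emit:
move_arm([
  [0.1,[-2.3,-19.9,0],0],
  [0.1,[-4.6,-39.7,0],0],
  [0.1,[-7,-59.6,0],0],
  [0.1,[-9.3,-79.4,0],0],
  [0.1,[-11.6,-99.3,0],0],
])

```text
t: 9.55
tcp_pos: [479.2, -401.4, 149.9]
tool_rot: [[0.117, 0.993, -0.0], [0.993, -0.117, -0.0], [-0.0, -0.0, -1.0]]
contact_force: [1.1, 0.5, -1.2]
opening: 14.9
grip_force: 100.1
```

Emit:
move_arm([
  [0.1,[-0.6,-5,0],0],
  [0.1,[-1.2,-10,0],0],
  [0.1,[-1.7,-14,0],0],
  [0.1,[-2.1,-18,0],0],
  [0.1,[-2.1,-18,0],0],
])

```text
t: 10.05
tcp_pos: [477.4, -418.0, 150.1]
tool_rot: [[0.116, 0.993, 0.0], [0.993, -0.116, -0.001], [-0.001, 0.0, -1.0]]
contact_force: [0.3, -0.4, -1.4]
opening: 15.1
grip_force: 100.1
```

```bash
python3 - <<'E'
from h import *
w=snap('top','t4'); snap('scene','s4')
a=cv2.resize(w['pixels'][150:310,330:560,::-1],None,fx=2,fy=2,interpolation=cv2.INTER_CUBIC)
b=cv2.resize(load('s4')['pixels'][120:270,160:390,::-1],None,fx=2,fy=2,interpolation=cv2.INTER_CUBIC)
cv2.imwrite('pics/c7.png',cv2.resize(np.vstack([a,b]),None,fx=.95,fy=.95))
E
```

```text
(no output)
```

View pics/c7.png

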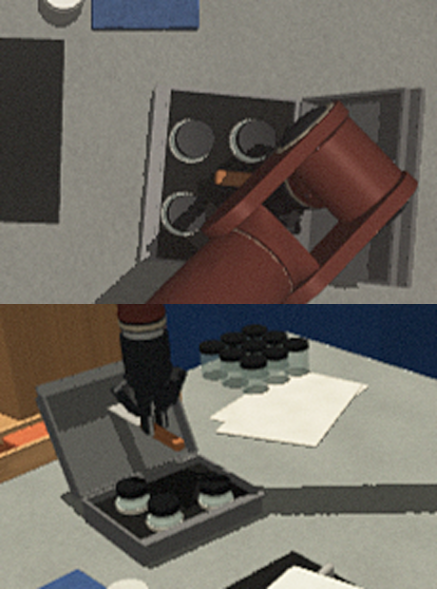

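The lid leans back at about 2 rad with the blade tip against its inner face. In the upper half, caps show at (190,140), (252,140) and (187,213), and the arm hides the fourth position. Next the spatula goes back on the mat.

Emit:
move_arm([
  [0.1,[5.2,44.7,0],0],
  [0.1,[10.4,89.4,0],0],
  [0.1,[15.7,134,0],0],
  [0.1,[20.9,178.7,0],8],
  [0.1,[27,212,0],16],
])

```text
t: 10.65
tcp_pos: [504.1, -203.2, 150.0]
tool_rot: [[-0.168, 0.986, 0.0], [0.986, 0.168, 0.0], [0.0, 0.0, -1.0]]
contact_force: [-0.1, -0.1, -1.2]
opening: 15.7
grip_force: 100.1
```

Emit:
move_arm([
  [0.1,[7,40,0],8],
  [0.1,[14,80,0],16],
  [0.1,[21,110,0],24],
  [0.1,[28,120,0],32],
  [0.1,[28,120,0],40],
])

```text
t: 11.15
tcp_pos: [532.9, -83.7, 150.3]
tool_rot: [[-0.764, 0.645, 0.001], [0.645, 0.764, -0.0], [-0.001, 0.001, -1.0]]
contact_force: [0.3, -0.0, -1.9]
opening: 15.2
grip_force: 100.1
```

Emit:
move_arm([
  [0.1,[0,0,-20],8],
  [0.1,[0,0,-50],16],
  [0.1,[0,0,-80],24],
  [0.1,[0,0,-105],30.1],
  [0.1,[0,0,-115],30.1],
])

```text
t: 11.65
tcp_pos: [530.3, -84.9, 32.2]
tool_rot: [[-0.983, 0.184, -0.004], [0.184, 0.983, 0.001], [0.005, 0.0, -1.0]]
contact_force: [-0.7, 0.2, -1.9]
opening: 14.9
grip_force: 100.1
```

Emit:
move_arm([
  [0.1,[0,0,-8],0],
  [0.1,[0,0,-14],0],
  [0.1,[0,0,-18],0],
  [0.1,[0,0,-18],0],
  [0.1,[0,0,-18],0],
])

```text
t: 12.15
tcp_pos: [532.9, -86.0, 17.7]
tool_rot: [[-0.983, 0.184, 0.001], [0.184, 0.983, -0.0], [-0.001, -0.0, -1.0]]
contact_force: [-0.5, -0.8, -0.1]
opening: 15.0
grip_force: 100.1
```

Emit:
move_arm([
  [0.1,[0,0,-1],0],
  [0.1,[0,0,-1],0],
  [0.5,[0,0,-1],0],
  [0.5,[0,0,-1],0],
  [0.5,[0,0,-1],0],
])

```text
t: 12.65
tcp_pos: [532.5, -85.9, 16.2]
tool_rot: [[-0.983, 0.184, 0.0], [0.184, 0.983, -0.0], [-0.0, -0.0, -1.0]]
contact_force: [-0.2, -1.0, -0.6]
opening: 42.6
grip_force: 0.0
```

Emit:
move_arm([
  [0.5,[0,0,30],0],
  [0.5,[0,0,75],0],
  [0.5,[0,0,120],0],
  [0.5,[0,0,165],0],
  [0.5,[0,0,205],0],
])

```text
t: 13.15
tcp_pos: [532.5, -85.8, 223.7]
tool_rot: [[-0.983, 0.184, 0.002], [0.184, 0.983, -0.001], [-0.002, -0.0, -1.0]]
contact_force: [0.2, 0.3, -0.7]
opening: 42.8
grip_force: 0.0
```

```bash
python3 - <<'E'
from h import *
t=load('t0')
# predicted handle bar in frames; check against crop c2 pixels
f=np.array([678,204]);cx=np.array([.981,.193]);cy=np.array([-.193,.981])
for dx in(-60,-78,-95):
  for z in(85,165):
    q=np.r_[f+dx*cx-110*cy,z]; u=(proj(t,q)[0]-[125,50]+.5)*3.5-.5; print(dx,z,q.round(),u.round())
s=snap('scene','s5'); snap('wrist','w5'); st=read_state(); print(st['tcp_pos'],st['joint_pos'],st['opening'])
# bright grey bar in t0: print crop profile
p=t['pixels'][180:215,255:285].astype(int).sum(2)//3
print('\n'.join(' '.join('%3d'%v for v in r) for r in p))
E
```

```text
-60 85 [640.  85.  85.] [495. 475.]
-60 165 [640.  85. 165.] [481. 457.]
-78 85 [623.  81.  85.] [500. 499.]
-78 165 [623.  81. 165.] [487. 482.]
-95 85 [606.  78.  85.] [505. 522.]
-95 165 [606.  78. 165.] [492. 507.]
[535.93719739 -86.83139249 229.32150458] [-2.97728457e-01 -1.47081556e-01  1.82272064e+00  2.06267731e-05
  1.45201404e+00 -1.68355670e+00] 42.65630974510026
174 162 139 131 117  98  99  87  78  68  69  72  73  74  76  78  72  77  80  80  75  72  68  93 123 126 119 115 117 119
103  79  66  62  64  93 143 136 113  75  77  75  71  81  77  80  68  74  75  72  75  81  70  74 122 124 120 113 115 117
 71  69  76  72  75 120 129 149 113  83  76  77  74  72  80  76  76  78  80  74  73  73  75  74 118 118 117 118 114 114
 78  76  73  76  74 116 132 157 122  97  71  74  75  76  75  77  74  70  75  77  75  76  71  74 104 119 111 115 112 112
 76  69  77  76  77 101 130 156 120 104  63  76  75  75  75  75  73  72  71  76  72  74  77  71  87 118 111 112 111 114
 79  77  76  81  74  83 127 149 129 108  65  69  82  78  80  73  76  81  74  74  79  76  76  71  82 117 117 120 113 113
 74
[... 2776 characters left out ...]
 118 119 114 114 120 114 119 117 115 116 115  87  88  87 118 114 115 114 112 118 114 114 114 112 116
111 116 118 117 113 120 116 117 112 115 115 121 118 119 114 122 121 121 122 119 118 114 113 116 115 116 114 117 115 110
114 114 121 118 114 109 111 116 114 116 114 115 115 118 114 118 118 114 115 110 118 113 114 111 116 115 113 114 113 113
118 119 118 118 115 117 114 118 117 120 111 116 113 118 112 113 113 111 113 111 110 111 116 110 115 118 117 115 111 113
114 117 120 117 121 118 110 116 123 119 111 113 115 115 115 118 115 114 113 111 120 115 114 115 114 117 116 116 116 114
117 114 120 118 117 119 119 112 118 109 110 107 117 119 115 112 117 117 113 116 119 113 115 114 116 119 111 120 115 113
```

```bash
python3 - <<'E'
from h import *
w=load('w1'); f=np.array([678,204]);cx=np.array([.981,.193]);cy=np.array([-.193,.981])
for z in(85,95): 
    q=at(w,560,304,z)[:2]; print(z,q,(q-f)@cx,(q-f)@cy)
w5=load('w5'); print(proj(w5,[[606,78,165],[606,78,85],[593,330,180],[645,58,180],[637,84,165]]).round())
E
```

```text
85 [606.7105669   81.93997197] -93.49251928391216 -105.98202691125819
95 [600.11186233  75.11065712] -101.28390623016358 -111.40803479888014
[[ 582.  314.]
 [ 516.  268.]
 [1059.  237.]
 [ 564.  382.]
 [ 588.  352.]]
```

Emit:
move_arm([
  [0.6,[18,40,4],6],
  [0.6,[36,80,8],12],
  [0.6,[55,123,12],18],
  [0.6,[74,165,15],21.7],
  [0.6,[74,165,15],21.7],
])

```text
t: 13.75
tcp_pos: [607.3, 83.6, 235.5]
tool_rot: [[-0.98, -0.199, 0.0], [-0.199, 0.98, 0.002], [-0.001, 0.001, -1.0]]
contact_force: [-0.1, -0.0, 0.4]
opening: 51.1
grip_force: 0.0
```

```bash
python3 - <<'E'
from h import *
snap('top','t6'); snap('wrist','w6'); st=read_state(); print(st['tcp_pos'],st['joint_pos'])
w=snap('wrist','w6')
print(proj(w,[[606.5,79,165],[606.5,79,85],[645,58,180],[606.7,79,140]]).round())
d=w['pixels'][:,:,::-1]; cv2.imwrite('pics/w6.png',d)
E
```

```text
[606.11759351  80.08815094 234.96593927] [ 9.91845848e-03  2.44686725e-02  1.64916892e+00 -4.71821136e-04
  1.46944054e+00 -1.75621351e+00]
[[317. 259.]
 [318. 227.]
 [272. 318.]
 [317. 247.]]
```

View pics/w6.png

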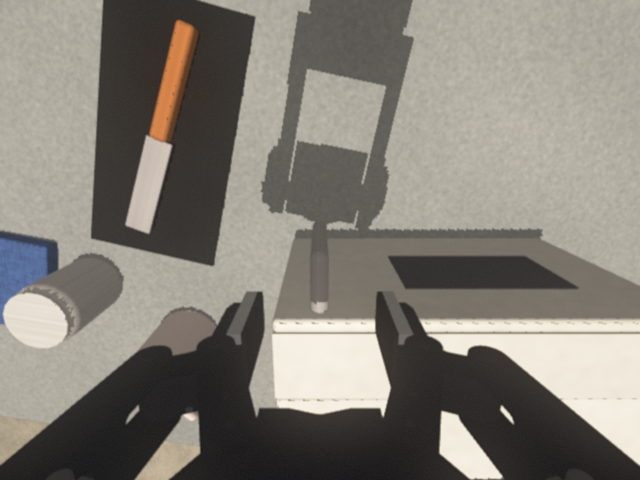

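```bash
python3 - <<'E'
from h import *
w=load('w6');t=load('t0'); f=np.array([678,204]);cx=np.array([.981,.193]);cy=np.array([-.193,.981])
for z in(85,125,150,165):
  for p in((319,225),(319,258),(319,305)):
    q=at(w,*p,z)[:2]; print(z,p,q.round(),((q-f)@cx).round(),((q-f)@cy).round(),end=' | ')
  print()
q=tri([(w,319,305),(t,261.5,182)]);print('near face',q,(q[:2]-f)@cx)
c=w['pixels'][215:330,300:340].astype(int).sum(2)//3
print('\n'.join('%d '%(215+i*3)+' '.join('%3d'%v for v in r[::2]) for i,r in enumerate(c[::3])))
E
```

```text
85 (319, 225) [604.  80.] -96.0 -108.0 | 85 (319, 258) [634.  86.] -66.0 -107.0 | 85 (319, 305) [680.  95.] -19.0 -107.0 | 
125 (319, 225) [594.  78.] -107.0 -108.0 | 125 (319, 258) [620.  83.] -81.0 -107.0 | 125 (319, 305) [659.  91.] -41.0 -107.0 | 
150 (319, 225) [588.  77.] -113.0 -108.0 | 150 (319, 258) [611.  81.] -90.0 -107.0 | 150 (319, 305) [646.  88.] -54.0 -107.0 | 
165 (319, 225) [584.  76.] -117.0 -108.0 | 165 (319, 258) [605.  80.] -95.0 -107.0 | 165 (319, 305) [638.  87.] -62.0 -107.0 | 
near face [635.14163333  85.80959276 170.40226052] -64.85480630476884
215 143 113  97  90  90  90  92  90  92  90  92  93  92  91  92  94  93  92  92  94
218 173 167 141 131  92  92  92  91  92  92  92  92  92  90  92  95  93  89  89  90
221 171 168 169 168 166 147 138 123  88  92  89  90  89  92  89  91  96 105 114 137
224 173 176 176 172 172 173 156  92  88  91  88  90  90 110 152 172 167 172 174 169
227 169 168 167 167 175 171 133  87  88  91  88  89  88 118 171 170 162 172 169 171
230 100 109 122  96 103 100 100  87  90  90  89  89  88  93 102 118  88  99 102 112
233  94  94  94  9
[... 2053 characters left out ...]
 153 119 119 118 118 118 121
308 120 121 121 121 120 118 155 173 186 195 191 185 174 153 116 118 119 119 120 119
311 120 121 122 121 122 121 124 153 183 194 188 183 128 116 121 121 122 121 122 122
314 123 122 122 122 122 123 123 122 122 127 124 125 122 121 122 121 121 122 120 121
317 124 127 129 128 129 127 127 124 125 127 127 127 125 127 125 122 122 126 124 126
320 202 204 205 206 207 208 209 208 207 205 205 204 206 206 207 205 204 206 205 204
323 208 222 240 241 241 237 189 184 212 224 241 241 241 236 181 184 209 222 240 241
326 243 243 243 243 244 244 243 244 244 243 243 243 244 243 244 244 244 244 244 243
329 237 237 238 238 238 239 238 239 239 239 239 238 240 239 239 239 240 239 239 238
```

The wrist picture shows the bar's bottom near (319,225). Its horizontal stand-off runs to the face at (319,308), partly in the gripper's shadow. That fits the bar at about (606,80), right under the tool. Going down to grip it.

Emit:
move_arm([
  [0.6,[0,0,-30],0],
  [0.6,[0,0,-55],0],
  [0.6,[0,0,-75],0],
  [0.6,[0,0,-90],0],
  [0.6,[0,0,-95],0],
], grip_force=50)

```text
t: 14.4
tcp_pos: [604.8, 78.1, 138.6]
tool_rot: [[-0.982, -0.191, -0.004], [-0.191, 0.982, -0.0], [0.004, 0.001, -1.0]]
contact_force: [0.7, -0.1, -0.5]
opening: 51.4
grip_force: 0.0
```

Emit:
move_arm([
  [0.05,[0,0,0],0],
  [0.05,[0,0,0],0],
  [0.05,[0,0,0],0],
  [0.05,[0,0,0],0],
  [0.05,[0,0,0],0],
])

```text
t: 14.9
tcp_pos: [607.4, 79.9, 142.6]
tool_rot: [[-0.981, -0.193, 0.003], [-0.193, 0.981, 0.001], [-0.003, 0.0, -1.0]]
contact_force: [1.1, 3.8, 4.0]
opening: 10.6
grip_force: 49.1
```

```bash
python3 - <<'E'
from h import *
st=read_state(); print(st['tcp_pos'],st['opening'],st['contact_force'])
h=np.array([678,204])+140*np.array([-.193,.981]); print('hinge',h)
p=np.array([606,80.]); r=p-h; print(np.linalg.norm(r),np.degrees(np.arctan2(r[1],r[0])))
E
```

```text
[607.3594549   79.86645588 142.64625473] 10.583282463399586 [1.14337979 3.84813004 4.01113321]
hinge [650.98 341.34]
265.1825710713282 -99.76566710469872
```

```bash
python3 - <<'E'
import numpy as np
a0=np.radians(-99.77);H=np.array([0,0])
P=lambda d:267*np.array([np.cos(a0-np.radians(d)),np.sin(a0-np.radians(d))])
b=0
for seq in([3,8,14,21,28],[35,43,51,59,66],[73,80,87,94,100]):
    print([[0.05,[*(P(x)-P(b)).round(1).tolist(),0],-(x-b)] for x in seq]); b=seq[-1]
E
```

```text
[[0.05, [-13.7, 2.7, 0], -3], [0.05, [-36.2, 8.9, 0], -8], [0.05, [-62.3, 18.8, 0], -14], [0.05, [-91.3, 33.7, 0], -21], [0.05, [-118.2, 52.1, 0], -28]]
[[0.05, [-24.5, 21.5, 0], -7], [0.05, [-49.1, 49.5, 0], -15], [0.05, [-69.5, 80.7, 0], -23], [0.05, [-85.3, 114.4, 0], -31], [0.05, [-95.3, 145.4, 0], -38]]
[[0.05, [-6.1, 32.0, 0], -7], [0.05, [-8.2, 64.6, 0], -14], [0.05, [-6.3, 97.1, 0], -21], [0.05, [-0.5, 129.2, 0], -28], [0.05, [7.5, 155.9, 0], -34]]
```

Emit:
move_arm([
  [0.05,[-13.7,2.7,0],-3],
  [0.05,[-36.2,8.9,0],-8],
  [0.05,[-62.3,18.8,0],-14],
  [0.05,[-91.3,33.7,0],-21],
  [0.05,[-118.2,52.1,0],-28],
])

```text
t: 15.4
tcp_pos: [488.2, 131.1, 142.6]
tool_rot: [[-0.955, 0.296, 0.003], [0.296, 0.955, -0.001], [-0.003, -0.0, -1.0]]
contact_force: [2.6, 4.1, 3.9]
opening: 10.7
grip_force: 50.2
```

Emit:
move_arm([
  [0.05,[-24.5,21.5,0],-7],
  [0.05,[-49.1,49.5,0],-15],
  [0.05,[-69.5,80.7,0],-23],
  [0.05,[-85.3,114.4,0],-31],
  [0.05,[-95.3,145.4,0],-38],
])

```text
t: 15.9
tcp_pos: [391.5, 277.4, 142.6]
tool_rot: [[-0.571, 0.821, -0.0], [0.821, 0.571, -0.001], [-0.001, -0.001, -1.0]]
contact_force: [-0.2, -0.6, 2.8]
opening: 10.8
grip_force: 50.2
```

Emit:
move_arm([
  [0.05,[-6.1,32,0],-7],
  [0.05,[-8.2,64.6,0],-14],
  [0.05,[-6.3,97.1,0],-21],
  [0.05,[-0.5,129.2,0],-28],
  [0.05,[7.5,155.9,0],-34],
])

```text
t: 16.4
tcp_pos: [399.4, 434.9, 142.6]
tool_rot: [[-0.016, 1.0, -0.001], [1.0, 0.016, 0.001], [0.001, -0.001, -1.0]]
contact_force: [-2.1, -0.8, 7.8]
opening: 11.0
grip_force: 50.8
```

```bash
python3 - <<'E'
from h import *
t=snap('top','t7'); st=read_state(); print(st['tcp_pos'],st['opening'],st['contact_force'],st['joint_pos'])
E
```

```text
[400.5009282  437.82818789 142.68743863] 10.999265619830437 [-6.52399979  0.75219909  5.37626577] [0.70306107 0.05414385 1.77720764 0.00327445 1.30702568 0.68901848]
```

The door is at about 1.75 rad. I'll release, rise and go above the tray tab.

Emit:
move_arm([
  [0.6,[0,0,0],0],
  [0.6,[0,0,0],0],
  [0.6,[0,0,0],0],
  [0.6,[0,0,40],0],
  [0.6,[0,0,85],0],
])

```text
t: 16.95
tcp_pos: [399.1, 430.4, 223.8]
tool_rot: [[-0.018, 1.0, -0.004], [1.0, 0.018, -0.004], [-0.004, -0.005, -1.0]]
contact_force: [0.5, 0.8, 0.8]
opening: 51.2
grip_force: 0.0
```

Emit:
move_arm([
  [0.6,[0,0,25],-8],
  [0.6,[24,-24,25],-16],
  [0.6,[52,-52,25],-24],
  [0.6,[85,-85,25],-32],
  [0.6,[118,-118,25],-40],
])

```text
t: 17.45
tcp_pos: [519.0, 312.5, 251.0]
tool_rot: [[0.633, 0.775, 0.001], [0.775, -0.633, -0.0], [0.0, 0.001, -1.0]]
contact_force: [0.7, 0.9, -0.1]
opening: 51.2
grip_force: 0.0
```

Emit:
move_arm([
  [0.6,[33,-33,0],-8],
  [0.6,[66,-66,0],-16],
  [0.6,[99,-99,0],-24],
  [0.6,[125,-121,0],-32],
  [0.6,[125,-121,0],-40],
])

```text
t: 17.95
tcp_pos: [645.6, 188.8, 250.3]
tool_rot: [[0.983, 0.181, 0.0], [0.181, -0.983, -0.002], [-0.0, 0.002, -1.0]]
contact_force: [-1.0, -0.0, -0.3]
opening: 50.9
grip_force: 0.0
```

```bash
python3 - <<'E'
from h import *
snap('top','t8'); w=snap('wrist','w8'); st=read_state(); print(st['tcp_pos'],st['tool_rot'],st['joint_pos'],st['t'])
print(proj(w,[[643.7,197.2,148]]).round())
a=cv2.resize(w['pixels'],(448,336)); b=cv2.resize(load('t8')['pixels'][40:260,110:300],(342,396)); c=np.zeros((396,790,3),np.uint8); c[:336,:448]=a; c[:,448:]=b
cv2.imwrite('pics/c8.png',c[:,:,::-1])
E
```

```text
[643.57616141 191.57273755 250.42954991] [[ 9.81779013e-01  1.90024277e-01 -8.61828145e-04]
 [ 1.90023957e-01 -9.81779355e-01 -4.40541842e-04]
 [-9.29838725e-04  2.68746741e-04 -9.99999532e-01]] [ 1.78703342e-01  1.54807222e-01  1.48473886e+00 -2.80979070e-04
  1.50297299e+00  1.55833208e+00] 18.05
[[310. 244.]]
```

View pics/c8.png

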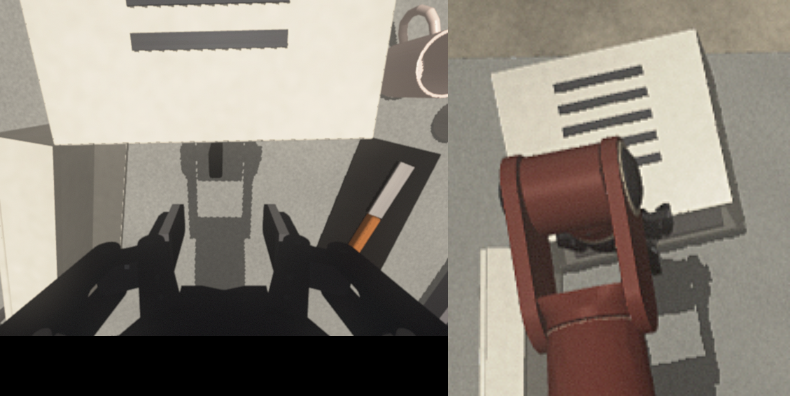

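```bash
python3 - <<'E'
from h import *
w=load('w8'); f=np.array([678,204]);cx=np.array([.981,.193]);cy=np.array([-.193,.981])
g=w['pixels'][195:265,285:330].astype(int).sum(2)//3
print('\n'.join('%d '%(195+i*3)+' '.join('%3d'%v for v in r[::2]) for i,r in enumerate(g[::3])))
for p in((308,252,148),(299,240,148),(317,240,148),(308,200,180)):
    q=at(w,*p)[:2]; print(p,q.round(1),((q-f)@cx).round(1),((q-f)@cy).round(1))
E
```

```text
195 228 226 226 226 225 225 226 225 225 225 226 224 224 225 227 226 226 227 227 227 228 228 228
198 226 227 227 227 224 225 224 226 225 226 226 226 225 226 226 227 228 229 229 229 230 228 228
201 222 221 195 190 198 218 215 215 215 216 214 190 182 206 210 210 210 178 173 173 142 195 205
204 111 109 110 107 106 108 108 104  92  78  77  71  67  64  65  64  72  96  93  95  92  93  96
207  99  99 101  94  93  95  93  93  64  56  58  57  56  56  58  54  64  92  92  92  95  94  94
210  96  96  95  94  94  92  92  85  57  53  54  55  54  55  53  53  65  92  95  94  95  93  96
213  94  95  95  96  94  95  92  67  55  54  53  55  53  54  55  52  60  91  94  92  92  93  94
216  94  94  94  94  93  94  87  56  50  53  55  51  53  54  54  54  58  91  93  92  93  95  93
219  93  91  94  93  92  91  78  53  54  52  53  54  52  53  52  53  62  92  92  90  92  93  94
222  93  94  92  93  90  89  78  49  55  52  55  51  51  50  51  52  60  91  92  91  90  91  93
225  93  92  91  91  91  91  79  50  51  52  51  51  51  48  52  49  60  88  90  90  87  89  90
228  92  94  90  89  90  94  84  47  47  49 
[... 663 characters left out ...]
  41  45  45  44  45  45  43  42  66  89  88  91  90  89  90
252  88  88  88  87  90  88  92  75  42  41  42  44  41  47  46  48  82  87  88  90  88  87  86
255  90  87  91  89  90  92  91  90  90  83  88  85  85  86  87  89  89  86  86  89  88  86  89
258 133 133 104 100 115 136 124 100 115 139 135 106  98 114 133 126 100  97 113 140 109  96 110
261 157 160 162 165 164 162 161 161 161 162 159 159 156 156 152 159 166 162 160 163 159 155 157
264 158 159 155 155 157 163 162 158 159 159 158 158 156 157 162 162 165 164 157 158 163 160 158
(308, 252, 148) [637.2 197.8] -41.2 1.8
(299, 240, 148) [645.2 205.8] -31.9 8.1
(317, 240, 148) [647.5 192.9] -32.0 -5.0
(308, 200, 180) [681.4 204.4] 3.4 -0.3
```

The picture shows the tab's dark top at (215,158) in the left panel, slightly nearer the cabinet than predicted (centre about (646,199)). Lowering onto it.

Emit:
move_arm([
  [0.6,[1,0.5,-20],0],
  [0.6,[2,1,-60],0],
  [0.6,[2.5,1,-90],0],
  [0.6,[2.5,1,-110],0],
  [0.6,[2.5,1,-120],0],
])

```text
t: 18.55
tcp_pos: [643.5, 194.6, 127.9]
tool_rot: [[0.981, 0.196, -0.004], [0.196, -0.981, -0.001], [-0.005, 0.0, -1.0]]
contact_force: [0.6, 0.6, 0.2]
opening: 50.9
grip_force: 0.0
```

Emit:
move_arm([
  [0.05,[0,0,0],0],
  [0.05,[0,0,0],0],
  [0.05,[0,0,0],0],
  [0.05,[0,0,0],0],
  [0.05,[0,0,0],0],
], grip_force=60)

```text
t: 19.05
tcp_pos: [645.4, 199.4, 132.7]
tool_rot: [[0.981, 0.195, 0.001], [0.195, -0.981, 0.009], [0.003, -0.008, -1.0]]
contact_force: [-2.8, 13.4, -1.0]
opening: 12.9
grip_force: 60.6
```

Emit:
move_arm([
  [0.05,[-14.7,-2.2,0],0],
  [0.05,[-44,-8,0],0],
  [0.05,[-83,-15.7,0],0],
  [0.05,[-122,-23.4,0],0],
  [0.05,[-157,-30.3,0],0],
])

```text
t: 19.55
tcp_pos: [487.8, 167.2, 132.7]
tool_rot: [[0.981, 0.195, 0.003], [0.195, -0.981, 0.007], [0.004, -0.006, -1.0]]
contact_force: [-0.8, 10.8, 3.1]
opening: 12.8
grip_force: 62.0
```

Emit:
move_arm([
  [0.05,[-20,-4,0],0],
  [0.05,[-32,-6.3,0],0],
  [0.05,[-39,-7.7,0],0],
  [0.05,[-41,-8,0],0],
  [0.05,[-41,-8,0],0],
])

```text
t: 20.05
tcp_pos: [449.5, 159.4, 132.7]
tool_rot: [[0.981, 0.194, 0.008], [0.194, -0.981, 0.008], [0.009, -0.006, -1.0]]
contact_force: [7.4, 12.5, -8.5]
opening: 12.4
grip_force: 60.7
```

Emit:
move_arm([
  [0.6,[0,0,0],0],
  [0.6,[0,0,0],0],
  [0.6,[0,0,30],0],
  [0.6,[0,0,75],0],
  [0.6,[0,0,120],0],
])

```text
t: 20.55
tcp_pos: [447.5, 156.0, 252.9]
tool_rot: [[0.981, 0.192, 0.0], [0.192, -0.981, -0.0], [0.0, 0.0, -1.0]]
contact_force: [0.9, 0.5, 0.4]
opening: 51.0
grip_force: 0.0
```

Emit:
move_arm([
  [1,[6,-45,0],8],
  [1,[12,-90,0],16],
  [1,[18,-135,0],24],
  [1,[24,-180,0],32],
  [1,[30,-220,0],40],
])

```text
t: 21.05
tcp_pos: [477.2, -57.9, 252.6]
tool_rot: [[0.661, 0.75, 0.003], [0.75, -0.661, -0.001], [0.001, 0.003, -1.0]]
contact_force: [1.0, -0.2, -0.5]
opening: 85.6
grip_force: 0.0
```

```bash
python3 - <<'E'
from h import *
t=snap('top','t9'); snap('scene','s9'); st=read_state(); print(st['tcp_pos'],st['t'])
p=t['pixels'][:,:,::-1]
a=cv2.resize(p[165:315,395:565],None,fx=2.3,fy=2.3,interpolation=cv2.INTER_CUBIC)
b=cv2.resize(p[150:300,130:300],None,fx=2.3,fy=2.3,interpolation=cv2.INTER_CUBIC)
cv2.imwrite('pics/c9.png',np.hstack([a,b])); print(a.shape,b.shape)
E
```

```text
[477.46982182 -60.3410167  252.308815  ] 21.15
(345, 391, 3) (345, 391, 3)
```

View pics/c9.png

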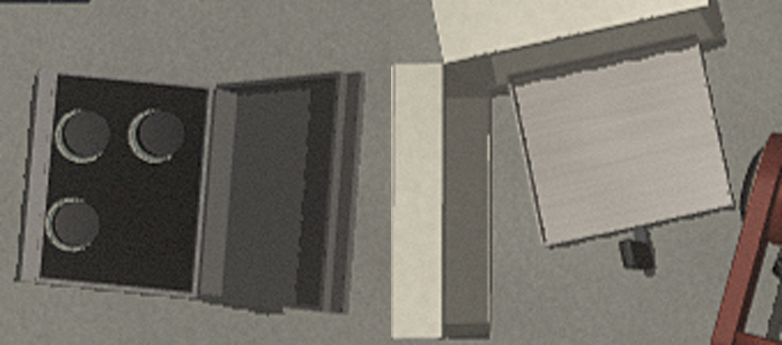

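The left panel shows the open case with three jars: caps at (86,135), (158,133) and (74,224). The right panel shows the tray fully out, rim corners (512,82), (698,43), (735,207) and (547,246), with the door wide open. Now to measure these precisely.

```bash
cat >> h.py <<'E'
def caps(d,seeds,o,s=2.3,z=74):
    out=[]
    g=cv2.cvtColor(d['pixels'],cv2.COLOR_RGB2GRAY)
    for u,v in seeds:
        U,V=(u+.5)/s-.5+o[0],(v+.5)/s-.5+o[1]
        c,r=ray(d,U,V); R=24.5*d['fx']/((c[2]-z)/(-r[2]*1.0)) # approx cap radius px
        U0,V0=int(round(U)),int(round(V)); q=cv2.resize(g[V0-20:V0+21,U0-20:U0+21],None,fx=8,fy=8,interpolation=cv2.INTER_CUBIC)
        h=cv2.HoughCircles(q,cv2.HOUGH_GRADIENT,1,200,param1=60,param2=8,minRadius=int(8*8.5),maxRadius=int(8*12.5))
        if h is None: out.append((None,at(d,U,V,z)[:2].round(1))); continue
        x,y,r=h[0][0]; X,Y=(x+.5)/8-.5+U0-20,(y+.5)/8-.5+V0-20
        out.append(((round(X-U,1),round(Y-V,1),round(r/8,1)),at(d,X,Y,z)[:2].round(1),at(d,U,V,z)[:2].round(1)))
    return out
E
python3 - <<'E'
from h import *
t=load('t9')
for o in caps(t,[(86,135),(158,133),(74,224)],(395,165)): print(*o)
T=lambda u,v,z:at(t,(u-391+.5)/2.3-.5+130,(v+.5)/2.3-.5+150,z)[:2].round(1)
print('tray',T(512,82,42),T(698,43,42),T(735,207,42),T(547,246,42),'tab',T(630,255,148))
f=np.array([678,204]);cx=np.array([.981,.193]);cy=np.array([-.193,.981])
print('tray centre pred',f-100*cx)
K=lambda u,v,z:at(t,(u+.5)/2.3-.5+395,(v+.5)/2.3-.5+165,z)[:2].round(1)
print('case inner',K(57,75,45),K(208,90,45),K(192,293,45),K(40,278,45))
g=t['pixels'][205:245,410:480].astype(int).sum(2)//3
print(g[18,::1]);
E
```

```text
(np.float32(-1.9), np.float32(0.1), np.float32(11.8)) [ 537.5 -328.9] [ 537.6 -333.6]
(np.float32(-1.8), np.float32(1.2), np.float32(11.4)) [ 535.5 -408. ] [ 538.4 -412.6]
(np.float32(-0.5), np.float32(0.0), np.float32(12.0)) [ 440.1 -316.4] [ 440.1 -317.7]
tray [651.5 307.8] [692.2  96.1] [505.   56.3] [464.8 268.4] tab [450.2 156.9]
tray centre pred [579.9 184.7]
case inner [ 608.4 -308.4] [ 588.4 -477. ] [ 361.9 -451.3] [ 381.2 -283.2]
[139 130 130 133 129 122 130 102  54 145 105 114  21  71  70  65  63  66
  66  65  64  63  68  60  65  58  66  59  59  59  57  59  60  40  40  47
  33  34  36  34  55 132 100 112  19  32  71  62  66  64  60  56  61  61
  57  51  62  55  54  53  54  56  50  48  52  38  34  41  33  36]
```

```bash
cat >> h.py <<'E'
def capseg(d,box,z=74,lo=49,hi=85,amin=150):
    g=cv2.GaussianBlur(cv2.cvtColor(d['pixels'],cv2.COLOR_RGB2GRAY),(0,0),0.8)[box[0]:box[1],box[2]:box[3]]
    m=cv2.morphologyEx(((g>lo)&(g<hi)).astype(np.uint8),cv2.MORPH_OPEN,np.ones((5,5)))
    k,l,st,c=cv2.connectedComponentsWithStats(m)
    return [(st[i][2:].tolist(),(c[i]+[box[2],box[0]]).round(1).tolist(),at(d,c[i][0]+box[2],c[i][1]+box[0],z)[:2].round(1).tolist()) for i in range(1,k) if st[i][4]>amin]
E
python3 - <<'E'
from h import *
for d in ('t9',):
    for r in capseg(load(d),(200,288,414,476)): print(r)
s=read_state();print(s['tcp_pos'],s['contact_force'])
C=np.array([579,183.5]);cx=np.array([.981,.193]);cy=np.array([-.193,.981])
for a,b in((-42,48),(-42,-48),(25,0)): print(a,b,(C+a*cx+b*cy).round(1))
E
```

```text
([20, 20, 320], [431.9, 222.7], [539.5, -333.1])
([18, 21, 299], [464.5, 222.7], [538.1, -415.3])
([20, 19, 328], [427.4, 262.1], [440.2, -319.0])
[477.46982182 -60.3410167  252.308815  ] [-0.28256681  0.26656634  0.15712905]
-42 48 [528.5 222.5]
-42 -48 [547.1 128.3]
25 0 [603.5 188.3]
```

Emit:
move_arm([
  [1,[8,-45,0],8],
  [1,[16,-90,0],16],
  [1,[24,-135,0],24],
  [1,[32,-180,0],32],
  [1,[40,-225,0],34.9],
], grip_force=40)

```text
t: 21.65
tcp_pos: [517.5, -282.2, 252.1]
tool_rot: [[0.116, 0.993, 0.001], [0.993, -0.116, -0.001], [-0.001, 0.001, -1.0]]
contact_force: [0.5, 0.2, -0.2]
opening: 85.5
grip_force: 0.0
```

Emit:
move_arm([
  [1,[5,-40,-20],0],
  [1,[10,-80,-50],0],
  [1,[15,-110,-80],0],
  [1,[20,-128,-100],0],
  [1,[20,-128,-100],0],
])

```text
t: 22.15
tcp_pos: [535.7, -409.0, 147.0]
tool_rot: [[0.121, 0.993, -0.005], [0.993, -0.121, 0.004], [0.004, -0.005, -1.0]]
contact_force: [-0.0, -0.2, -1.4]
opening: 85.7
grip_force: 0.0
```

```bash
python3 - <<'E'
from h import *
snap('wrist','w10a'); w=snap('wrist','w10'); s=read_state(); print(s['tcp_pos'],s['tool_rot'][:,1] if hasattr(s['tool_rot'],'shape') else s['tool_rot'],s['contact_force'])
print(proj(w,[[538,-414.5,74],[538.5,-333,74],[440,-318.5,74]]).round())
g=cv2.cvtColor(w['pixels'],cv2.COLOR_RGB2GRAY); 
h=cv2.HoughCircles(cv2.GaussianBlur(g,(0,0),2),cv2.HOUGH_GRADIENT,1,60,param1=60,param2=18,minRadius=35,maxRadius=110)
print(None if h is None else h[0][:8])
if h is not None:
  for x,y,r in h[0][:8]: print(at(w,x,y,74)[:2].round(1))
E
```

```text
[ 537.31946063 -408.29102223  151.35062456] [ 9.92892865e-01 -1.19011369e-01 -2.28717049e-04] [ 0.06006922 -0.34409246  0.6078792 ]
[[322. 266.]
 [307. 138.]
 [138. 133.]]
[[326.5 262.5  37.7]
 [148.5 139.5  46.3]
 [314.5 137.5  43.4]
 [348.5 389.5  81.9]
 [550.5 426.5  60.3]
 [129.5 288.5  64. ]
 [230.5 374.5  76.2]
 [431.5 361.5  42.4]]
[ 541.1 -412.2]
[ 445.4 -322.7]
[ 542.9 -333.3]
[ 546.  -514.7]
[ 698.1 -567.5]
[ 406.9 -415.2]
[ 461.1 -491.3]
[ 607.9 -497.3]
```

Emit:
move_arm([
  [1,[2,-4.5,-30],0],
  [1,[2,-4.5,-60],0],
  [1,[2,-4.5,-80],0],
  [1,[2,-4.5,-92],0],
  [1,[2,-4.5,-96],0],
])

```text
t: 22.75
tcp_pos: [539.4, -412.5, 55.4]
tool_rot: [[0.118, 0.993, 0.0], [0.993, -0.118, -0.0], [-0.0, 0.0, -1.0]]
contact_force: [-0.0, 0.0, 0.1]
opening: 85.3
grip_force: 0.0
```

Emit:
move_arm([
  [0.5,[0,0,0],0],
  [0.5,[0,0,0],0],
  [0.5,[0,0,0],0],
  [0.5,[0,0,0],0],
  [0.5,[0,0,0],0],
])

```text
t: 23.25
tcp_pos: [540.2, -414.3, 57.3]
tool_rot: [[0.119, 0.993, 0.003], [0.993, -0.119, -0.002], [-0.002, 0.003, -1.0]]
contact_force: [0.1, 0.6, 6.1]
opening: 50.0
grip_force: 42.2
```

Emit:
move_arm([
  [0.5,[0,0,20],0],
  [0.5,[0,0,60],0],
  [0.5,[0,0,100],0],
  [0.5,[4,40,115],0],
  [0.5,[8,85,115],0],
])

```text
t: 23.75
tcp_pos: [548.5, -330.0, 174.6]
tool_rot: [[0.122, 0.993, 0.006], [0.993, -0.122, -0.005], [-0.004, 0.007, -1.0]]
contact_force: [0.9, 0.1, -1.2]
opening: 50.5
grip_force: 42.0
```

Emit:
move_arm([
  [0.5,[5,45,0],-8],
  [0.5,[10,90,0],-16],
  [0.5,[15,135,0],-24],
  [0.5,[20,180,0],-32],
  [0.5,[25,225,0],-40],
])

```text
t: 24.25
tcp_pos: [571.5, -101.6, 169.7]
tool_rot: [[0.733, 0.68, -0.0], [0.68, -0.733, 0.0], [-0.0, -0.0, -1.0]]
contact_force: [0.7, 0.2, -0.9]
opening: 50.5
grip_force: 42.0
```

Emit:
move_arm([
  [0.5,[5,45,0],-8],
  [0.5,[10,90,0],-16],
  [0.5,[15,135,0],-24],
  [0.5,[20,180,0],-32],
  [0.5,[24,220,0],-32.5],
])

```text
t: 24.75
tcp_pos: [595.6, 118.7, 169.6]
tool_rot: [[0.983, 0.183, -0.0], [0.183, -0.983, 0.0], [-0.0, -0.0, -1.0]]
contact_force: [0.4, -0.1, -0.9]
opening: 50.6
grip_force: 42.0
```

Emit:
move_arm([
  [0.5,[3,40,0],0],
  [0.5,[6.3,65,0],0],
  [0.5,[6.3,72.5,0],0],
  [0.5,[6.3,72.5,0],0],
  [0.5,[6.3,72.5,0],0],
])

```text
t: 25.25
tcp_pos: [602.1, 188.1, 169.6]
tool_rot: [[0.983, 0.185, -0.001], [0.185, -0.983, -0.001], [-0.001, 0.001, -1.0]]
contact_force: [0.1, -1.0, -0.7]
opening: 50.2
grip_force: 42.0
```

```bash
python3 - <<'E'
from h import *
w=snap('wrist','w11'); s=read_state(); print(s['tcp_pos'],s['tool_rot'][:,1],s['contact_force'],s['opening'],s['t'])
E
```

```text
[602.19084468 187.85193175 169.74339609] [ 1.84166708e-01 -9.82894906e-01  4.77121547e-04] [ 1.08315723 -0.67168307 -0.68706654] 50.20239759567594 25.3
```

Emit:
move_arm([
  [0.5,[0,0,-45],0],
  [0.5,[0,0,-80],0],
  [0.5,[0,0,-103],0],
  [0.5,[0,0,-112],0],
  [0.5,[0,0,-115],0],
])

```text
t: 25.8
tcp_pos: [603.0, 188.0, 55.4]
tool_rot: [[0.983, 0.184, 0.001], [0.184, -0.983, -0.0], [0.001, 0.0, -1.0]]
contact_force: [-1.2, -0.4, 7.6]
opening: 50.3
grip_force: 43.0
```

Emit:
move_arm([
  [0.5,[0,0,-1],0],
  [0.5,[0,0,-1.5],0],
  [0.5,[0,0,-1.5],0],
  [0.8,[0,0,-1.5],0],
  [0.8,[0,0,-1.5],0],
])

```text
t: 26.3
tcp_pos: [602.1, 189.5, 53.4]
tool_rot: [[0.983, 0.185, -0.0], [0.185, -0.983, 0.001], [0.0, -0.001, -1.0]]
contact_force: [0.6, 0.4, -1.4]
opening: 68.0
grip_force: 0.0
```

Emit:
move_arm([
  [0.8,[0,0,10],0],
  [0.8,[0,0,40],0],
  [0.8,[0,0,80],0],
  [0.8,[0,0,118],0],
  [0.8,[0,-20,118],0],
])

```text
t: 26.8
tcp_pos: [606.1, 171.4, 180.1]
tool_rot: [[0.982, 0.188, 0.013], [0.188, -0.982, 0.003], [0.013, -0.001, -1.0]]
contact_force: [0.8, -0.7, 1.2]
opening: 68.2
grip_force: 0.0
```

```bash
python3 - <<'E'
from h import *
snap('wrist','w12a');w=snap('wrist','w12'); t=snap('top','t12'); s=read_state(); print(s['tcp_pos'],s['contact_force'],s['t'])
print(proj(w,[[603.5,188.3,72]]).round())
g=cv2.cvtColor(w['pixels'],cv2.COLOR_RGB2GRAY); 
h=cv2.HoughCircles(cv2.GaussianBlur(g,(0,0),2),cv2.HOUGH_GRADIENT,1,60,param1=60,param2=18,minRadius=35,maxRadius=60)
for x,y,r in h[0][:4]: print(x,y,r,at(w,x,y,72)[:2].round(1))
for r in capseg(t,(200,288,414,476)): print(r)
E
```

```text
[602.42653453 168.92239354 172.40381159] [-1.2104417   0.94720903 -0.15059296] 26.95
[[291. 241.]]
292.5 240.5 35.5 [604.4 187.6]
125.5 399.5 46.8 [437.4 304.8]
([21, 20, 337], [432.1, 222.7], [539.5, -333.6])
([20, 19, 329], [427.7, 262.1], [440.1, -319.7])
```

Emit:
move_arm([
  [1,[-5.5,-45,0],8],
  [1,[-11,-90,0],16],
  [1,[-16.5,-135,0],24],
  [1,[-22,-180,0],32],
  [1,[-27.5,-225,0],40],
])

```text
t: 27.45
tcp_pos: [573.7, -56.5, 170.1]
tool_rot: [[0.629, 0.778, -0.002], [0.778, -0.629, 0.001], [-0.0, -0.002, -1.0]]
contact_force: [0.2, 0.5, 1.8]
opening: 85.4
grip_force: 0.0
```

Emit:
move_arm([
  [1,[-5.5,-45,0],8],
  [1,[-11,-90,0],16],
  [1,[-16.5,-135,0],24],
  [1,[-22,-180,0],32],
  [1,[-27.5,-225,0],32.5],
])

```text
t: 27.95
tcp_pos: [546.5, -281.5, 170.0]
tool_rot: [[0.116, 0.993, -0.002], [0.993, -0.116, 0.002], [0.002, -0.002, -1.0]]
contact_force: [-0.7, 0.1, 0.2]
opening: 85.4
grip_force: 0.0
```

Emit:
move_arm([
  [1,[-4,-35,0],0],
  [1,[-6.6,-52,-20],0],
  [1,[-6.6,-52,-40],0],
  [1,[-6.6,-52,-60],0],
  [1,[-6.6,-52,-60],0],
])

```text
t: 28.45
tcp_pos: [538.3, -330.5, 106.1]
tool_rot: [[0.119, 0.993, -0.007], [0.993, -0.119, 0.006], [0.005, -0.008, -1.0]]
contact_force: [-1.1, 0.1, 0.3]
opening: 85.5
grip_force: 0.0
```

```bash
python3 - <<'E'
from h import *
s=read_state(); print(s['tcp_pos'],s['tool_rot'][:,1])
E
```

```text
[ 538.25732029 -330.4813976   106.11063331] [ 0.99288552 -0.11881095 -0.00789287]
```

Emit:
move_arm([
  [1,[0,0,-25],0],
  [1,[0,0,-40],0],
  [1,[0,0,-50],0],
  [1,[0,0,-55],0],
  [1,[0,0,-55],0],
])

```text
t: 28.95
tcp_pos: [540.5, -332.5, 55.9]
tool_rot: [[0.118, 0.993, -0.001], [0.993, -0.118, 0.001], [0.001, -0.001, -1.0]]
contact_force: [1.3, -0.1, 0.2]
opening: 85.6
grip_force: 0.0
```

Emit:
move_arm([
  [0.5,[0,0,0],0],
  [0.5,[0,0,0],0],
  [0.5,[0,0,0],0],
  [0.5,[0,0,0],0],
  [0.5,[0,0,0],0],
])

```text
t: 29.45
tcp_pos: [541.5, -333.5, 57.8]
tool_rot: [[0.119, 0.993, 0.002], [0.993, -0.119, -0.001], [-0.001, 0.002, -1.0]]
contact_force: [0.5, -0.9, 5.5]
opening: 50.0
grip_force: 42.1
```

Emit:
move_arm([
  [0.5,[0,0,20],0],
  [0.5,[0,0,60],0],
  [0.5,[0,0,100],0],
  [0.5,[0,40,115],0],
  [0.5,[1,85,115],0],
])

```text
t: 29.95
tcp_pos: [543.1, -249.0, 175.3]
tool_rot: [[0.122, 0.993, 0.006], [0.993, -0.122, -0.003], [-0.003, 0.006, -1.0]]
contact_force: [1.4, 1.2, -1.2]
opening: 50.2
grip_force: 41.9
```

Emit:
move_arm([
  [0.5,[1,45,0],-8],
  [0.5,[1,90,0],-16],
  [0.5,[2,135,0],-24],
  [0.5,[2,180,0],-32],
  [0.5,[3,225,0],-40],
])

```text
t: 30.45
tcp_pos: [543.7, -21.3, 170.6]
tool_rot: [[0.733, 0.681, -0.001], [0.681, -0.733, 0.0], [-0.001, -0.001, -1.0]]
contact_force: [0.1, 0.8, -0.6]
opening: 50.0
grip_force: 41.9
```

Emit:
move_arm([
  [0.5,[0,45,0],-8],
  [0.5,[1,90,0],-16],
  [0.5,[1,130,0],-24],
  [0.5,[2,148,0],-32],
  [0.5,[2,151,0],-32.5],
])

```text
t: 30.95
tcp_pos: [545.8, 130.0, 170.5]
tool_rot: [[0.982, 0.189, -0.002], [0.189, -0.982, 0.0], [-0.002, -0.0, -1.0]]
contact_force: [-0.0, -0.8, -1.7]
opening: 50.6
grip_force: 42.0
```

Emit:
move_arm([
  [0.5,[0,0,-20],0],
  [0.5,[0,0,-60],0],
  [0.5,[0,0,-90],0],
  [0.5,[0,0,-106],0],
  [0.5,[0,0,-112],0],
])

```text
t: 31.45
tcp_pos: [545.1, 127.0, 57.0]
tool_rot: [[0.982, 0.186, -0.004], [0.186, -0.982, -0.001], [-0.004, -0.0, -1.0]]
contact_force: [0.3, 0.1, -0.3]
opening: 50.3
grip_force: 42.0
```

Emit:
move_arm([
  [0.5,[0,0,-1],0],
  [0.5,[0,0,-2],0],
  [0.5,[0,0,-2.5],0],
  [0.5,[0,0,-2.5],0],
  [0.5,[0,0,-2.5],0],
])

```text
t: 31.95
tcp_pos: [547.3, 128.0, 57.9]
tool_rot: [[0.982, 0.186, 0.002], [0.186, -0.982, 0.0], [0.001, 0.0, -1.0]]
contact_force: [-0.1, 0.3, -0.9]
opening: 49.9
grip_force: 42.0
```

Emit:
move_arm([
  [0.5,[0,0,-0.7],0],
  [0.5,[0,0,-1.4],0],
  [0.5,[0,0,-2],0],
  [0.5,[0,0,-2],0],
])

```text
t: 32.35
tcp_pos: [547.3, 128.0, 55.8]
tool_rot: [[0.982, 0.186, 0.001], [0.186, -0.982, 0.0], [0.001, -0.0, -1.0]]
contact_force: [-1.0, 0.4, 4.7]
opening: 50.1
grip_force: 42.5
```

Touching the tray. Release and fetch the third jar.

Emit:
move_arm([
  [0.75,[0,0,0],0],
  [0.75,[0,0,0],0],
  [0.75,[0,0,10],0],
  [0.75,[0,0,50],0],
  [0.75,[0,0,95],0],
])

```text
t: 32.85
tcp_pos: [545.0, 127.7, 149.2]
tool_rot: [[0.983, 0.186, -0.005], [0.186, -0.983, -0.0], [-0.005, -0.0, -1.0]]
contact_force: [0.9, 0.7, -0.3]
opening: 63.8
grip_force: 0.0
```

Emit:
move_arm([
  [1,[-5,-45,20],8],
  [1,[-12,-90,20],16],
  [1,[-24,-133,20],24],
  [1,[-36,-176,20],32],
  [1,[-48,-219,20],40],
])

```text
t: 33.35
tcp_pos: [499.5, -88.4, 170.8]
tool_rot: [[0.64, 0.769, 0.001], [0.769, -0.64, -0.0], [0.0, 0.001, -1.0]]
contact_force: [0.8, 1.1, -0.1]
opening: 85.4
grip_force: 0.0
```

```bash
python3 - <<'E'
from h import *
t=snap('top','t13'); s=read_state(); print(s['tcp_pos'],s['contact_force'],s['t'])
for r in capseg(t,(200,288,414,476)): print(r)
for r in capseg(t,(160,270,170,300),z=72): print('tray',r)
E
```

```text
[498.29191464 -93.50055627 170.70465608] [ 1.29485929 -3.28545748 -0.58776226] 33.4
([20, 19, 331], [427.5, 262.0], [440.3, -319.2])
tray ([19, 19, 300], [226.9, 202.9], [599.4, 186.0])
tray ([20, 19, 303], [250.7, 223.9], [544.6, 125.9])
```

Emit:
move_arm([
  [1,[-11,-45,0],8],
  [1,[-22,-90,0],16],
  [1,[-34,-135,0],24],
  [1,[-45,-180,0],32],
  [1,[-55,-220,0],32.5],
])

```text
t: 33.9
tcp_pos: [444.7, -308.3, 170.7]
tool_rot: [[0.13, 0.992, 0.001], [0.992, -0.13, -0.001], [-0.0, 0.001, -1.0]]
contact_force: [1.8, 0.6, 0.3]
opening: 85.4
grip_force: 0.0
```

Emit:
move_arm([
  [1,[-1.7,-7.5,-20],0],
  [1,[-1.7,-7.5,-60],0],
  [1,[-1.7,-7.5,-90],0],
  [1,[-1.7,-7.5,-109],0],
  [1,[-1.7,-7.5,-115],0],
])

```text
t: 34.4
tcp_pos: [442.0, -312.9, 52.5]
tool_rot: [[0.133, 0.991, -0.004], [0.991, -0.133, 0.003], [0.003, -0.004, -1.0]]
contact_force: [0.8, -0.1, 0.6]
opening: 85.2
grip_force: 0.0
```

Emit:
move_arm([
  [1,[0,0,0],0],
  [0.5,[0,0,0],0],
  [0.5,[0,0,0],0],
  [0.5,[0,0,0],0],
  [0.5,[0,0,0],0],
])

```text
t: 34.9
tcp_pos: [444.6, -315.3, 57.0]
tool_rot: [[0.132, 0.991, 0.003], [0.991, -0.132, -0.002], [-0.002, 0.003, -1.0]]
contact_force: [-0.3, 0.7, 5.7]
opening: 50.4
grip_force: 42.0
```

Emit:
move_arm([
  [0.5,[0,0,20],0],
  [0.5,[0,0,60],0],
  [0.5,[0,0,100],0],
  [0.5,[15,40,115],0],
  [0.5,[35,80,115],0],
])

```text
t: 35.4
tcp_pos: [480.1, -235.4, 174.3]
tool_rot: [[0.135, 0.991, 0.006], [0.991, -0.135, -0.004], [-0.003, 0.007, -1.0]]
contact_force: [1.1, -0.8, -1.6]
opening: 49.8
grip_force: 41.9
```

Emit:
move_arm([
  [0.5,[12,45,0],-8],
  [0.5,[22,90,0],-16],
  [0.5,[32,135,0],-24],
  [0.5,[38,180,0],-32],
  [0.5,[42,223,0],-40],
])

```text
t: 35.9
tcp_pos: [520.0, -13.9, 169.9]
tool_rot: [[0.728, 0.685, 0.0], [0.685, -0.728, 0.0], [0.0, 0.0, -1.0]]
contact_force: [-0.2, -1.2, -1.1]
opening: 50.0
grip_force: 41.8
```

Emit:
move_arm([
  [0.5,[2,45,0],-8],
  [0.5,[4,90,0],-16],
  [0.5,[6,135,0],-24],
  [0.5,[7,180,0],-32],
  [0.5,[7,222,0],-32],
])

```text
t: 36.4
tcp_pos: [526.8, 207.9, 169.9]
tool_rot: [[0.98, 0.198, 0.0], [0.198, -0.98, -0.0], [0.0, 0.0, -1.0]]
contact_force: [1.1, -0.9, 0.5]
opening: 50.2
grip_force: 41.8
```

Emit:
move_arm([
  [0.5,[0,13,0],0],
  [0.5,[0,13,-40],0],
  [0.5,[0,13,-80],0],
  [0.5,[0,13,-103],0],
  [0.5,[0,13,-110],0],
])

```text
t: 36.9
tcp_pos: [524.3, 218.0, 56.0]
tool_rot: [[0.98, 0.2, -0.007], [0.2, -0.98, -0.002], [-0.007, 0.001, -1.0]]
contact_force: [0.7, 0.2, -1.6]
opening: 50.2
grip_force: 42.0
```

Emit:
move_arm([
  [0.5,[0,0,0],0],
  [0.5,[0,0,-1],0],
  [0.5,[0,0,-2],0],
  [0.5,[0,0,-2],0],
  [0.5,[0,0,-2],0],
])

```text
t: 37.4
tcp_pos: [527.8, 219.3, 59.0]
tool_rot: [[0.98, 0.201, 0.002], [0.201, -0.98, 0.0], [0.002, -0.0, -1.0]]
contact_force: [-0.4, -0.6, -1.0]
opening: 50.1
grip_force: 41.9
```

Emit:
move_arm([
  [0.5,[0,0,-1],0],
  [0.5,[0,0,-2],0],
  [0.5,[0,0,-3],0],
  [0.5,[0,0,-3],0],
])

```text
t: 37.8
tcp_pos: [527.3, 219.2, 55.1]
tool_rot: [[0.98, 0.201, 0.0], [0.201, -0.98, 0.0], [0.0, 0.0, -1.0]]
contact_force: [-0.1, 0.0, 0.5]
opening: 49.9
grip_force: 42.0
```

Emit:
move_arm([
  [0.5,[0,0,-0.7],0],
  [0.5,[0,0,-0.7],0],
  [0.75,[0,0,-0.7],0],
  [0.75,[0,0,-0.7],0],
  [0.75,[0,0,-0.7],0],
])

```text
t: 38.3
tcp_pos: [526.9, 219.0, 53.8]
tool_rot: [[0.98, 0.2, -0.001], [0.2, -0.98, -0.0], [-0.001, -0.0, -1.0]]
contact_force: [0.2, -0.2, -0.0]
opening: 64.2
grip_force: 0.0
```

Emit:
move_arm([
  [0.75,[0,0,10],0],
  [0.75,[0,0,45],0],
  [0.75,[0,0,90],0],
  [0.75,[0,0,135],0],
  [0.75,[0,0,175],0],
])

```text
t: 38.8
tcp_pos: [527.3, 219.2, 232.5]
tool_rot: [[0.98, 0.201, 0.002], [0.201, -0.98, 0.001], [0.002, -0.0, -1.0]]
contact_force: [1.0, 0.5, 0.2]
opening: 64.0
grip_force: 0.0
```

```bash
python3 - <<'E'
from h import *
snap('wrist','w14a');w=snap('wrist','w14'); t=snap('top','t14'); s=read_state(); print(s['tcp_pos'],s['contact_force'],s['t'])
g=cv2.cvtColor(w['pixels'],cv2.COLOR_RGB2GRAY); 
h=cv2.HoughCircles(cv2.GaussianBlur(g,(0,0),2),cv2.HOUGH_GRADIENT,1,60,param1=60,param2=18,minRadius=25,maxRadius=50)
for x,y,r in h[0][:6]: print(x,y,r,at(w,x,y,72)[:2].round(1))
for r in capseg(t,(200,288,414,476)): print(r)
for r in capseg(t,(160,270,170,300),z=72): print('tray',r)
print('tab',proj(w,[[449.5,159.4,148]]).round())
E
```

```text
[529.30105352 219.75486706 234.68424233] [ 0.13882434  1.03934491 -0.36196851] 38.95
370.5 151.5 30.3 [603.6 190.4]
319.5 231.5 27.3 [524.5 219.2]
419.5 224.5 27.7 [549.6 130.5]
506.5 392.5 41.3 [389.8 -13.7]
tray ([20, 24, 327], [178.7, 192.8], [627.7, 309.3])
tray ([30, 25, 380], [224.1, 205.4], [593.1, 193.2])
tray ([17, 23, 305], [177.1, 221.0], [555.4, 313.4])
tray ([19, 18, 289], [250.7, 223.7], [545.1, 125.8])
tray ([25, 12, 199], [221.9, 252.8], [472.4, 199.6])
tab [[375. 362.]]
```

All three jars stand on the tray at (604,190), (525,219) and (550,130), and the case is empty. Next I'll grip the tab and push the tray home.

Emit:
move_arm([
  [0.6,[-30,-23,0],0],
  [0.6,[-60,-46,0],0],
  [0.6,[-78,-59.5,0],0],
  [0.6,[-78,-59.5,-30],0],
  [0.6,[-78,-59.5,-60],0],
], grip_force=60)

```text
t: 39.45
tcp_pos: [448.8, 159.3, 168.5]
tool_rot: [[0.98, 0.2, 0.001], [0.2, -0.98, 0.0], [0.001, 0.0, -1.0]]
contact_force: [0.3, -0.1, 0.1]
opening: 51.2
grip_force: 0.0
```

Emit:
move_arm([
  [0.6,[0,0,-20],0],
  [0.6,[0,0,-36],0],
  [0.6,[0,0,-38],0],
  [0.05,[0,0,-38],0],
  [0.05,[0,0,-38],0],
])

```text
t: 39.95
tcp_pos: [449.6, 159.7, 132.0]
tool_rot: [[0.98, 0.201, 0.001], [0.201, -0.98, 0.0], [0.001, -0.0, -1.0]]
contact_force: [-0.5, 0.0, 0.0]
opening: 22.8
grip_force: 0.0
```

Emit:
move_arm([
  [0.05,[0,0,0],0],
  [0.05,[0,0,0],0],
  [0.05,[0,0,0],0],
])

```text
t: 40.25
tcp_pos: [450.0, 159.6, 132.5]
tool_rot: [[0.98, 0.2, 0.002], [0.2, -0.98, -0.0], [0.002, 0.0, -1.0]]
contact_force: [-0.6, -2.5, 3.9]
opening: 12.9
grip_force: 60.7
```

Emit:
move_arm([
  [0.05,[5.9,1.2,0],0],
  [0.05,[15.7,3.2,0],0],
  [0.05,[29.4,6,0],0],
  [0.05,[45.1,9.2,0],0],
  [0.05,[60.8,12.4,0],0],
])

```text
t: 40.75
tcp_pos: [511.4, 172.2, 132.6]
tool_rot: [[0.98, 0.2, 0.002], [0.2, -0.98, -0.0], [0.002, 0.0, -1.0]]
contact_force: [-1.2, -1.5, 6.0]
opening: 13.0
grip_force: 61.1
```

Emit:
move_arm([
  [0.05,[17.6,3.6,0],0],
  [0.05,[35.3,7.2,0],0],
  [0.05,[52.9,10.8,0],0],
  [0.05,[70.6,14.4,0],0],
  [0.05,[88.2,18,0],0],
])

```text
t: 41.25
tcp_pos: [599.7, 190.2, 132.6]
tool_rot: [[0.98, 0.2, 0.002], [0.2, -0.98, 0.0], [0.002, 0.0, -1.0]]
contact_force: [-1.0, -1.6, 5.2]
opening: 12.7
grip_force: 60.9
```

Emit:
move_arm([
  [0.05,[15.7,3.2,0],0],
  [0.05,[27.4,5.6,0],0],
  [0.05,[36.3,7.4,0],0],
  [0.05,[42.1,8.6,0],0],
  [0.05,[46.5,9.4,0],0],
])

```text
t: 41.75
tcp_pos: [642.5, 199.0, 132.5]
tool_rot: [[0.98, 0.201, -0.009], [0.201, -0.98, -0.002], [-0.009, 0.0, -1.0]]
contact_force: [-24.9, -6.4, 19.1]
opening: 12.7
grip_force: 63.0
```

Emit:
move_arm([
  [0.05,[1,0.2,0],0],
  [0.05,[2,0.4,0],0],
  [0.05,[3,0.6,0],0],
  [0.05,[3,0.6,0],0],
])

```text
t: 42.15
tcp_pos: [642.6, 199.0, 132.5]
tool_rot: [[0.979, 0.201, -0.015], [0.201, -0.98, -0.004], [-0.015, 0.001, -1.0]]
contact_force: [-24.1, -8.2, 18.4]
opening: 13.0
grip_force: 63.2
```

Emit:
move_arm([
  [0.6,[0,0,0],0],
  [0.6,[0,0,0],0],
  [0.6,[-3,-0.6,30],0],
  [0.6,[-3,-0.6,75],0],
  [0.6,[-3,-0.6,118],0],
])

```text
t: 42.65
tcp_pos: [644.2, 199.5, 249.1]
tool_rot: [[0.98, 0.201, -0.002], [0.201, -0.98, 0.0], [-0.002, -0.0, -1.0]]
contact_force: [1.1, 0.3, 0.2]
opening: 51.2
grip_force: 0.0
```

Emit:
move_arm([
  [0.6,[0,0,0],0],
  [0.6,[0,0,0],0],
])

```text
t: 42.85
tcp_pos: [645.7, 199.8, 251.0]
tool_rot: [[0.98, 0.201, 0.004], [0.201, -0.98, 0.001], [0.004, -0.0, -1.0]]
contact_force: [0.2, 0.4, -0.5]
opening: 51.2
grip_force: 0.0
```

```bash
python3 - <<'E'
from h import *
w=snap('wrist','w15'); s=read_state(); print(s['tcp_pos'],s['tool_rot'][:,1],s['contact_force'],s['t'])
g=cv2.cvtColor(w['pixels'],cv2.COLOR_RGB2GRAY).astype(int)
print(proj(w,[[646,199,148]]).round())
for v in range(200,275,2): print(v,g[v,288:336:3])
f=np.array([678,204]);cx=np.array([.981,.193]);cy=np.array([-.193,.981])
E
```

```text
[644.60918141 199.55368682 248.58027953] [ 2.00579370e-01 -9.79677433e-01 -2.06510309e-04] [-0.12845198 -0.39084421 -0.71546819] 42.9
[[321. 245.]]
200 [228 227 227 227 227 225 225 224 224 224 224 224 224 224 223 224]
202 [227 226 226 227 227 225 223 224 224 224 225 225 224 225 226 226]
204 [227 227 227 227 226 225 225 224 224 225 224 225 224 225 225 226]
206 [215 190 211 214 215 214 205 182 213 213 212 213 184 210 213 216]
208 [141 132 139 142 139 139 138 130 132 130 132 131 122 132 142 141]
210 [92 94 96 96 91 92 92 92 63 50 52 55 53 59 91 91]
212 [93 95 95 96 94 91 92 93 59 55 55 54 53 58 92 92]
214 [95 98 94 93 93 93 91 93 57 55 53 53 51 57 94 94]
216 [94 94 94 93 92 94 92 91 55 52 53 54 53 55 92 92]
218 [90 91 93 93 92 92 92 90 52 52 52 54 51 54 90 91]
220 [90 91 94 92 89 91 91 92 49 51 52 53 49 51 88 90]
222 [91 92 91 91 91 90 90 89 51 50 52 51 52 51 86 91]
224 [89 90 91 93 88 88 91 85 48 52 50 52 47 52 85 91]
226 [88 88 89 92 87 88 90 85 48 51 52 52 50 50 86 92]
228 [90 90 92 88 88 89 88 84 48 49 52 51 50 46 85 90]
230 [89 90 90 89 88 91 89 83 45 49 51 49 49 46 84 88]
232 [90 
[... 607 characters left out ...]
9 89 86 44 43 41 43 42 45 86 86]
256 [84 89 85 87 88 91 88 85 54 43 41 41 40 50 90 88]
258 [86 87 92 87 87 86 87 89 85 71 72 74 74 79 86 83]
260 [132 121 141 133 106 130 131 103 135 122 109 132 121 100 135 102]
262 [157 153 152 161 160 155 160 158 158 155 153 158 157 153 165 152]
264 [158 156 156 160 162 158 160 160 158 155 152 155 164 157 162 152]
266 [157 154 156 154 159 162 157 158 155 153 155 159 163 158 160 156]
268 [158 158 154 146 156 158 151 158 156 154 157 159 162 155 157 157]
270 [158 157 153 151 154 155 151 160 159 158 157 152 156 153 159 155]
272 [155 160 158 155 155 158 155 154 155 158 159 152 152 155 159 156]
274 [157 158 158 160 157 159 157 151 157 155 155 151 155 157 156 156]
```

The tab now sits at the same distance from the roof edge as at the start (50 px against 51), so the tray is home. Back to the door handle.

Emit:
move_arm([
  [0.6,[-25,24,5],8],
  [0.6,[-50,48,5],16],
  [0.6,[-80,77,5],24],
  [0.6,[-110,106,5],32],
  [0.6,[-140,135,5],40],
])

```text
t: 43.4
tcp_pos: [502.5, 334.9, 251.0]
tool_rot: [[0.617, 0.787, -0.004], [0.787, -0.617, -0.002], [-0.004, -0.002, -1.0]]
contact_force: [-0.0, -0.1, -0.9]
opening: 51.0
grip_force: 0.0
```

Emit:
move_arm([
  [0.6,[-30,29,0],8],
  [0.6,[-60,58,0],16],
  [0.6,[-90,87,0],24],
  [0.6,[-104.5,101.5,0],32],
  [0.6,[-104.5,101.5,0],40],
])

```text
t: 43.9
tcp_pos: [397.1, 437.2, 251.1]
tool_rot: [[-0.037, 0.999, -0.004], [0.999, 0.037, -0.002], [-0.002, -0.004, -1.0]]
contact_force: [0.0, 0.2, 0.8]
opening: 51.4
grip_force: 0.0
```

Emit:
move_arm([
  [0.6,[0,0,0],0],
  [0.6,[0,0,0],0],
])

```text
t: 44.1
tcp_pos: [399.7, 435.4, 252.2]
tool_rot: [[-0.024, 1.0, -0.002], [1.0, 0.024, -0.002], [-0.002, -0.002, -1.0]]
contact_force: [1.1, -0.5, -0.7]
opening: 51.3
grip_force: 0.0
```

```bash
python3 - <<'E'
from h import *
w=snap('wrist','w16'); s=read_state(); print(s['tcp_pos'],s['tool_rot'][:,1],s['contact_force'],s['t'])
print(proj(w,[[401,436,165],[401,436,85],[401,470,165]]).round())
cv2.imwrite('pics/w16.png',w['pixels'][:,:,::-1])
E
```

```text
[400.07346592 435.33367055 252.65286049] [ 0.99970322  0.02428594 -0.00191655] [-0.40920417  0.52571576 -0.02916915] 44.15
[[321. 251.]
 [321. 222.]
 [322. 202.]]
```

View pics/w16.png

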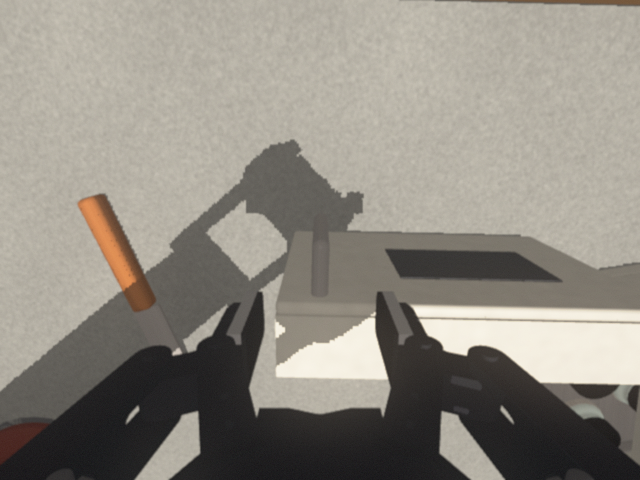

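The picture shows the handle bar at (320,265) between the jaws, as at the first grasp. Some jars show at (600,420). I'll check that those are inside the cabinet.

```bash
python3 - <<'E'
from h import *
w=load('w16'); f=np.array([678,204]);cx=np.array([.981,.193]);cy=np.array([-.193,.981])
for p in((585,392),(600,432),(637,395)):
    q=at(w,*p,72)[:2]; print(p,q.round(),((q-f)@cx).round(),((q-f)@cy).round())
t=snap('top','t16')
for a,b in((-100,0),(-150,0),(-50,60)):
    q=np.r_[f+a*cx+b*cy,28]; u,v=proj(t,q)[0].astype(int); print(a,b,t['pixels'][v-1:v+2,u-1:u+2].mean((0,1)).round())
E
```

```text
(585, 392) [703. 244.] 32.0 34.0
(600, 432) [736. 187.] 53.0 -28.0
(637, 395) [763. 241.] 90.0 20.0
-100 0 [131. 130. 120.]
-150 0 [135. 133. 124.]
-50 60 [132. 130. 121.]
```

The jars are inside and bare bench shows where the tray was. Gripping the handle.

Emit:
move_arm([
  [0.6,[1,1,-30],0],
  [0.6,[1,1,-60],0],
  [0.6,[1,1,-85],0],
  [0.6,[1,1,-103],0],
  [0.6,[1,1,-110],0],
], grip_force=50)

```text
t: 44.7
tcp_pos: [400.4, 435.5, 141.3]
tool_rot: [[-0.025, 1.0, -0.004], [1.0, 0.025, -0.003], [-0.003, -0.004, -1.0]]
contact_force: [-0.5, 0.5, -0.6]
opening: 51.5
grip_force: 0.0
```

Emit:
move_arm([
  [0.05,[0,0,0],0],
  [0.05,[0,0,0],0],
  [0.05,[0,0,0],0],
  [0.05,[0,0,0],0],
  [0.05,[0,0,0],0],
])

```text
t: 45.2
tcp_pos: [400.4, 438.1, 146.0]
tool_rot: [[-0.027, 1.0, -0.001], [1.0, 0.027, 0.003], [0.003, -0.001, -1.0]]
contact_force: [-5.2, 1.2, 1.4]
opening: 10.6
grip_force: 48.9
```

```bash
python3 - <<'E'
from station import read_state
import numpy as np
s=read_state(); print(s['tcp_pos'],s['contact_force'],s['opening'],s['tool_rot'][:,1])
H=np.array([607.4,79.9])-267*np.array([np.cos(np.radians(-99.77)),np.sin(np.radians(-99.77))])
p=np.array(s['tcp_pos'][:2]); r=p-H; a=np.degrees(np.arctan2(r[1],r[0])); a=a-360 if a>0 else a; R=np.linalg.norm(r); print(H,R,a)
P=lambda d:R*np.array([np.cos(np.radians(a+d)),np.sin(np.radians(a+d))]); b=0; tot=-99.77-a; print(tot)
for seq in([4,10,17,24,31],[38,46,54,61,68],[75,81,87,92,96],[98,100,tot,tot+.6,tot+.6]):
    print([[0.05,[*(P(x)-P(b)).round(1).tolist(),0],round(x-b,1)] for x in seq]); b=seq[-1]
E
```

```text
[400.39705381 438.09477284 145.95173347] [-5.20376342  1.20449923  1.36952405] 10.555355799366641 [ 0.99963704  0.02691457 -0.00118297]
[652.70816917 343.02766826] 269.62687793585553 -200.64566865422873
100.87566865422873
[[0.05, [-6.0, -17.8, 0], 4], [0.05, [-12.7, -45.3, 0], 10], [0.05, [-16.8, -77.9, 0], 17], [0.05, [-16.9, -110.8, 0], 24], [0.05, [-12.9, -143.5, 0], 31]]
[[0.05, [7.9, -32.0, 0], 7], [0.05, [21.6, -67.0, 0], 15], [0.05, [40.0, -99.8, 0], 23], [0.05, [59.8, -126.1, 0], 30], [0.05, [82.6, -149.9, 0], 37]]
[[0.05, [25.5, -20.8, 0], 7], [0.05, [49.3, -36.0, 0], 13], [0.05, [74.5, -48.7, 0], 19], [0.05, [96.5, -57.1, 0], 24], [0.05, [114.5, -62.5, 0], 28]]
[[0.05, [9.1, -2.2, 0], 2], [0.05, [18.4, -4.1, 0], 4], [0.05, [22.4, -4.9, 0], np.float64(4.9)], [0.05, [25.2, -5.3, 0], np.float64(5.5)], [0.05, [25.2, -5.3, 0], np.float64(5.5)]]
```

Emit:
move_arm([
  [0.05,[-6,-17.8,0],4],
  [0.05,[-12.7,-45.3,0],10],
  [0.05,[-16.8,-77.9,0],17],
  [0.05,[-16.9,-110.8,0],24],
  [0.05,[-12.9,-143.5,0],31],
])

```text
t: 45.7
tcp_pos: [387.8, 293.0, 146.0]
tool_rot: [[-0.543, 0.84, 0.001], [0.84, 0.543, 0.001], [0.001, 0.001, -1.0]]
contact_force: [2.8, -0.2, -0.5]
opening: 11.1
grip_force: 49.6
```

Emit:
move_arm([
  [0.05,[7.9,-32,0],7],
  [0.05,[21.6,-67,0],15],
  [0.05,[40,-99.8,0],23],
  [0.05,[59.8,-126.1,0],30],
  [0.05,[82.6,-149.9,0],37],
])

```text
t: 46.2
tcp_pos: [473.0, 143.4, 146.0]
tool_rot: [[-0.939, 0.345, 0.006], [0.345, 0.939, 0.004], [-0.004, 0.006, -1.0]]
contact_force: [9.1, 11.1, -7.1]
opening: 10.9
grip_force: 49.8
```

Emit:
move_arm([
  [0.05,[25.5,-20.8,0],7],
  [0.05,[49.3,-36,0],13],
  [0.05,[74.5,-48.7,0],19],
  [0.05,[96.5,-57.1,0],24],
  [0.05,[114.5,-62.5,0],28],
])

```text
t: 46.7
tcp_pos: [587.9, 83.6, 145.9]
tool_rot: [[-0.991, -0.134, 0.004], [-0.134, 0.991, 0.007], [-0.005, 0.006, -1.0]]
contact_force: [1.7, 12.9, 0.2]
opening: 10.7
grip_force: 50.6
```

Emit:
move_arm([
  [0.05,[9.1,-2.2,0],2],
  [0.05,[18.4,-4.1,0],4],
  [0.05,[22.4,-4.9,0],4.9],
  [0.05,[23.5,-5.1,0],5],
  [0.05,[23.5,-5.1,0],5],
])

```text
t: 47.2
tcp_pos: [608.1, 79.5, 145.9]
tool_rot: [[-0.976, -0.218, -0.002], [-0.218, 0.976, 0.007], [0.001, 0.007, -1.0]]
contact_force: [-5.9, 10.5, 3.0]
opening: 10.3
grip_force: 51.3
```

Emit:
move_arm([
  [0.05,[1,0.7,0],0],
  [0.05,[2,1.2,0],0],
  [0.05,[3,1.5,0],0],
  [0.05,[3,1.5,0],0],
])

```text
t: 47.6
tcp_pos: [608.1, 79.5, 145.9]
tool_rot: [[-0.976, -0.219, -0.011], [-0.219, 0.976, 0.003], [0.01, 0.005, -1.0]]
contact_force: [-18.6, 4.9, 11.3]
opening: 10.4
grip_force: 52.2
```

Emit:
move_arm([
  [0.6,[0,0,0],0],
  [0.6,[0,0,0],0],
  [0.6,[-2,0,30],0],
  [0.6,[-2,0,75],0],
  [0.6,[-2,0,115],0],
])

```text
t: 48.1
tcp_pos: [610.2, 77.2, 261.5]
tool_rot: [[-0.976, -0.217, 0.001], [-0.217, 0.976, -0.0], [-0.001, -0.0, -1.0]]
contact_force: [1.2, 1.0, -0.2]
opening: 51.3
grip_force: 0.0
```

Emit:
move_arm([
  [0.6,[-40,-15,0],0],
  [0.6,[-80,-30,0],0],
  [0.6,[-120,-30,0],0],
  [0.6,[-130,-30,0],0],
  [0.6,[-130,-30,0],0],
])

```text
t: 48.6
tcp_pos: [479.8, 47.3, 260.3]
tool_rot: [[-0.976, -0.217, 0.003], [-0.217, 0.976, -0.0], [-0.003, -0.001, -1.0]]
contact_force: [0.4, 0.1, 0.5]
opening: 51.3
grip_force: 0.0
```

```bash
python3 - <<'E'
from h import *
t=snap('top','t17'); snap('scene','s17'); s=read_state(); print(s['tcp_pos'],s['contact_force'],s['t'])
t0=load('t0')
def diff(box):
    a=t['pixels'][box[0]:box[1],box[2]:box[3]].astype(int);b=t0['pixels'][box[0]:box[1],box[2]:box[3]].astype(int); m=abs(a-b).max(2)>35; ys,xs=np.where(m); return m.sum(),(xs.min()+box[2],xs.max()+box[2],ys.min()+box[0],ys.max()+box[0]) if m.any() else None
for n,b in(('cabinet+door',(50,215,130,280)),('tin/mug/notebook',(100,168,298,440)),('mat',(168,268,305,366))): print(n,diff(b))
a=t['pixels'][168:268,305:366].astype(int); o=(a[:,:,0]-a[:,:,2]>50); ys,xs=np.where(o); print('handle',xs.mean()+305,ys.mean()+168,o.sum())
b=t0['pixels'][168:268,305:366].astype(int); o=(b[:,:,0]-b[:,:,2]>50); ys,xs=np.where(o); print('handle0',xs.mean()+305,ys.mean()+168,o.sum())
E
```

```text
[481.01915399  47.36031299 260.15794178] [0.20018394 0.74741345 0.60580816] 48.7
cabinet+door (np.int64(413), (np.int64(155), np.int64(278), np.int64(65), np.int64(214)))
tin/mug/notebook (np.int64(4), (np.int64(304), np.int64(328), np.int64(107), np.int64(131)))
mat (np.int64(1389), (np.int64(305), np.int64(348), np.int64(179), np.int64(267)))
handle 314.0 247.64028776978415 278
handle0 333.24609375 237.0390625 256
```

Emit:
move_arm([
  [0.6,[-10,45,0],0],
  [0.6,[-20,90,0],0],
  [0.6,[-35,135,0],0],
  [0.6,[-50,178,0],0],
  [0.6,[-70,220,0],0],
])

```text
t: 49.2
tcp_pos: [410.6, 269.8, 259.5]
tool_rot: [[-0.976, -0.217, 0.001], [-0.217, 0.976, 0.0], [-0.001, 0.0, -1.0]]
contact_force: [0.4, -0.3, 0.5]
opening: 51.2
grip_force: 0.0
```

Emit:
move_arm([
  [0.6,[-30,40,0],0],
  [0.6,[-55,80,0],0],
  [0.6,[-80,120,0],0],
  [0.6,[-100,160,0],0],
  [0.6,[-100,160,0],0],
])

```text
t: 49.7
tcp_pos: [308.1, 432.0, 259.1]
tool_rot: [[-0.975, -0.224, -0.001], [-0.224, 0.975, 0.001], [0.001, 0.001, -1.0]]
contact_force: [-0.0, -0.5, 0.7]
opening: 51.1
grip_force: 0.0
```

```bash
python3 - <<'E'
from h import *
t=snap('top','t18'); s=read_state(); print(s['tcp_pos'],s['t'])
t0=load('t0')
def diff(box):
    a=t['pixels'][box[0]:box[1],box[2]:box[3]].astype(int);b=t0['pixels'][box[0]:box[1],box[2]:box[3]].astype(int); m=abs(a-b).max(2)>35; ys,xs=np.where(m); return m.sum(),(xs.min()+box[2],xs.max()+box[2],ys.min()+box[0],ys.max()+box[0]) if m.any() else None
for n,b in(('cabinet+door',(50,215,130,280)),('tin/mug/notebook',(100,168,298,440)),('mat',(168,268,305,366))): print(n,diff(b))
for n,d in(('now',t),('then',t0)):
    a=d['pixels'][168:268,305:366].astype(int)
    for q,o in(('handle',a[:,:,0]-a[:,:,2]>50),('blade',a.min(2)>130)):
        k,l,st,c=cv2.connectedComponentsWithStats(o.astype(np.uint8)); i=1+st[1:,4].argmax(); print(n,q,c[i]+[305,168],st[i])
g=lambda d:cv2.cvtColor(d['pixels'],cv2.COLOR_RGB2GRAY)[170:212,245].tolist()
print(g(t));print(g(t0))
# lid: case region dark foam area and lid extent
E
```

```text
[309.3070815  430.10969735 258.96582654] 49.75
cabinet+door (np.int64(250), (np.int64(156), np.int64(278), np.int64(152), np.int64(214)))
tin/mug/notebook (np.int64(0), None)
mat (np.int64(1321), (np.int64(309), np.int64(348), np.int64(179), np.int64(267)))
now handle [314.         247.64028777] [  6  60   7  40 278]
now blade [313.60704607 208.48238482] [  4  22  10  38 369]
then handle [333.24609375 237.0390625 ] [ 22  49  13  41 256]
then blade [339.96783626 198.19298246] [ 28  12  15  38 342]
[207, 205, 205, 206, 207, 205, 210, 212, 184, 163, 205, 207, 155, 70, 90, 87, 89, 85, 86, 93, 86, 87, 87, 83, 90, 78, 77, 74, 72, 103, 139, 128, 127, 127, 130, 129, 129, 130, 131, 127, 132, 131]
[192, 188, 188, 186, 186, 189, 187, 191, 165, 137, 178, 192, 181, 121, 71, 72, 74, 81, 79, 76, 78, 76, 83, 74, 77, 75, 67, 67, 68, 64, 85, 114, 122, 114, 109, 116, 115, 114, 117, 117, 121, 118]
```

The spatula has been knocked towards the mat's left edge, about 5 cm aside. The bystanders have not moved. I'll measure the spatula and put it back in the mat's middle.

```bash
python3 - <<'E'
from h import *
t=load('t18')
a=t['pixels'][160:285,295:366].astype(int)
P=[]
for q,o,z in(('handle',a[:,:,0]-a[:,:,2]>50,21),('blade',a.min(2)>165,13.5)):
    k,l,st,c=cv2.connectedComponentsWithStats(o.astype(np.uint8)); i=1+st[1:,4].argmax()
    ys,xs=np.where(l==i); r=cv2.minAreaRect(np.c_[xs+295,ys+160].astype(np.float32)); w=at(t,*(c[i]+[295,160]),z); P.append(w); print(q,st[i],r,w.round(1))
d=P[1]-P[0]; ang=np.degrees(np.arctan2(d[1],d[0])); L=np.linalg.norm(d[:2]); u=d[:2]/L; print('angle',ang,'dist',L,'grip est', P[0][:2]+u*22, P[1][:2]-u*83)
s=read_state(); print(s['tcp_pos'],s['tool_rot'][:,1],s['joint_pos'])
E
```

```text
handle [ 16  68   7  41 282] ((314.0, 248.0), (40.0, 6.0), 90.0) [483.2 -32.7  21. ]
blade [ 15  31   9  36 127] ((314.0, 208.5), (35.0, 8.0), 90.0) [584.9 -28.1  13.5]
angle 2.5609400691688258 dist 101.81257017596336 grip est [505.18687098 -31.7036841 ] [502.00262456 -31.8461047 ]
[309.3070815  430.10969735 258.96582654] [-2.22044799e-01  9.75036364e-01 -4.43542059e-04] [ 8.06911747e-01 -1.87694778e-01  1.80912431e+00 -1.72794596e-04
  1.52070709e+00 -9.87786947e-01]
```

Emit:
move_arm([
  [0.5,[19.4,-45,0],-3],
  [0.5,[38.8,-90,0],-6],
  [0.5,[58.2,-135,0],-9],
  [0.5,[77.6,-180,0],-10.8],
  [0.5,[97,-225,0],-10.8],
])

```text
t: 50.25
tcp_pos: [408.4, 199.8, 259.6]
tool_rot: [[-1.0, -0.029, 0.001], [-0.029, 1.0, -0.0], [-0.001, -0.0, -1.0]]
contact_force: [1.9, -0.3, -0.5]
opening: 42.1
grip_force: 0.0
```

Emit:
move_arm([
  [0.5,[19.4,-45,-20],0],
  [0.5,[38.8,-90,-60],0],
  [0.5,[58.2,-135,-90],0],
  [0.5,[77.6,-180,-110],0],
  [0.5,[97,-225,-130],0],
])

```text
t: 50.75
tcp_pos: [494.0, -1.2, 139.6]
tool_rot: [[-1.0, -0.029, -0.0], [-0.029, 1.0, -0.0], [0.0, -0.0, -1.0]]
contact_force: [1.0, 0.6, 0.4]
opening: 42.3
grip_force: 0.0
```

Emit:
move_arm([
  [0.5,[0,-9,0],0],
  [0.5,[0,-9,0],0],
  [0.5,[0,-9,0],0],
])

```text
t: 51.05
tcp_pos: [493.8, -7.3, 141.3]
tool_rot: [[-1.0, -0.03, 0.001], [-0.03, 1.0, 0.0], [-0.001, 0.0, -1.0]]
contact_force: [-0.9, 0.1, -0.4]
opening: 43.1
grip_force: 0.0
```

```bash
python3 - <<'E'
from h import *
w=snap('wrist','w19'); s=read_state(); print(s['tcp_pos'],s['tool_rot'][:,1],s['t'])
a=w['pixels'].astype(int); o=a[:,:,0]-a[:,:,2]>60
k,l,st,c=cv2.connectedComponentsWithStats(o.astype(np.uint8)); i=1+st[1:,4].argmax(); ys,xs=np.where(l==i); r=cv2.minAreaRect(np.c_[xs,ys].astype(np.float32)); print(st[i],r,at(w,*c[i],21)); print(proj(w,[[504,-31.8,21]]))
for p in cv2.boxPoints(r): print(at(w,*p,21)[:2].round(1))
E
```

```text
[493.83461583  -6.78294191 141.59739622] [-3.10916666e-02  9.99516537e-01 -1.05474581e-05] 51.1
[ 276  151   25  136 3031] ((288.13970947265625, 218.4922332763672), (23.350404739379883, 135.13865661621094), 0.516164243221283) [479.68255571 -31.13527323  21.        ]
[[287.23614614 247.8284715 ]]
[537.2 -41. ]
[430.2 -39.3]
[429.8 -22.5]
[536.8 -21.9]
```

Emit:
move_arm([
  [0.5,[12,-24.3,-10],0],
  [0.5,[12,-24.3,-55],0],
  [0.5,[12,-24.3,-95],0],
  [0.5,[12,-24.3,-117],0],
  [0.5,[12,-24.3,-126],0],
], grip_force=60)

```text
t: 51.6
tcp_pos: [503.7, -29.8, 12.7]
tool_rot: [[-0.999, -0.033, -0.004], [-0.033, 0.999, 0.001], [0.003, 0.001, -1.0]]
contact_force: [0.1, 0.7, -1.2]
opening: 42.6
grip_force: 0.0
```

Emit:
move_arm([
  [0.5,[0,0,0],0],
  [0.1,[0,0,0],0],
  [0.1,[0,0,0],0],
  [0.1,[0,0,0],0],
  [0.1,[0,0,0],0],
])

```text
t: 52.1
tcp_pos: [507.4, -31.6, 17.2]
tool_rot: [[-1.0, -0.031, 0.004], [-0.031, 1.0, -0.0], [-0.004, -0.001, -1.0]]
contact_force: [-0.4, 0.2, 6.9]
opening: 16.1
grip_force: 60.2
```

Emit:
move_arm([
  [0.1,[0,0,8],0],
  [0.1,[0,0,20],0],
  [0.1,[6,-15,30],-2],
  [0.1,[16,-35,30],-4],
  [0.1,[26,-54,30],-5],
])

```text
t: 52.6
tcp_pos: [532.6, -87.1, 46.4]
tool_rot: [[-0.998, 0.058, 0.002], [0.058, 0.998, -0.001], [-0.002, -0.001, -1.0]]
contact_force: [0.2, 0.0, -1.0]
opening: 16.0
grip_force: 59.2
```

Emit:
move_arm([
  [0.1,[0,0,-10],0],
  [0.1,[0,0,-20],0],
  [0.1,[0,0,-26],0],
  [0.1,[0,0,-29],0],
  [0.1,[0,0,-30],0],
])

```text
t: 53.1
tcp_pos: [530.7, -85.2, 17.0]
tool_rot: [[-0.998, 0.055, -0.004], [0.055, 0.998, -0.0], [0.004, -0.0, -1.0]]
contact_force: [-14.3, 1.8, 27.1]
opening: 16.2
grip_force: 63.2
```

Emit:
move_arm([
  [0.1,[0,0,0],0],
  [0.3,[0,0,0],0],
  [0.5,[0,0,0],0],
  [0.5,[0,0,0],0],
  [0.5,[0,0,15],0],
])

```text
t: 53.6
tcp_pos: [528.9, -84.5, 27.4]
tool_rot: [[-0.998, 0.056, -0.006], [0.056, 0.998, 0.002], [0.006, 0.002, -1.0]]
contact_force: [-0.4, 0.9, -0.6]
opening: 42.9
grip_force: 0.0
```

Emit:
move_arm([
  [0.5,[0,0,45],0],
  [0.5,[0,0,90],0],
  [0.5,[0,0,135],0],
  [0.5,[0,0,180],0],
  [0.5,[0,0,220],0],
])

```text
t: 54.1
tcp_pos: [531.4, -85.3, 253.4]
tool_rot: [[-0.998, 0.056, 0.002], [0.056, 0.998, -0.001], [-0.003, -0.001, -1.0]]
contact_force: [0.6, -0.8, -0.9]
opening: 42.6
grip_force: 0.0
```

Emit:
move_arm([
  [0.5,[-25,43,0],0],
  [0.5,[-50,86,0],0],
  [0.5,[-75,129,0],0],
  [0.5,[-100,172,0],0],
  [0.5,[-125,215,0],0],
])

```text
t: 54.6
tcp_pos: [405.0, 130.9, 250.6]
tool_rot: [[-0.998, 0.057, 0.001], [0.057, 0.998, 0.0], [-0.001, 0.001, -1.0]]
contact_force: [0.9, 0.7, 0.4]
opening: 42.6
grip_force: 0.0
```

Emit:
move_arm([
  [0.5,[-20,43,0],0],
  [0.5,[-40,86,0],0],
  [0.5,[-60,129,0],0],
  [0.5,[-60,129,0],0],
  [0.5,[-60,129,0],0],
])

```text
t: 55.1
tcp_pos: [345.7, 259.3, 250.3]
tool_rot: [[-0.999, 0.053, 0.001], [0.053, 0.999, -0.0], [-0.001, -0.0, -1.0]]
contact_force: [-0.9, 0.0, 0.5]
opening: 43.0
grip_force: 0.0
```

```bash
python3 - <<'E'
from h import *
t=snap('top','t20'); s=read_state(); print(s['tcp_pos'],s['contact_force'],s['t'])
t0=load('t0'); t9=load('t9')
def diff(b,r):
    d=abs(t['pixels'].astype(int)-r['pixels'].astype(int)).max(2)[b[0]:b[1],b[2]:b[3]]>35; return d.sum()
print('bystanders',diff((100,168,298,440),t0),'lid',diff((185,310,485,560),t9),'case',diff((185,300,400,485),t9))
for r in capseg(t,(200,288,414,476)): print('jar in case?',r)
a=t['pixels'][160:285,295:366].astype(int)
for q,o,z in(('handle',a[:,:,0]-a[:,:,2]>50,21),('blade',a.min(2)>165,13.5)):
    k,l,st,c=cv2.connectedComponentsWithStats(o.astype(np.uint8)); i=1+st[1:,4].argmax(); print(q,st[i],at(t,*(c[i]+[295,160]),z).round(1))
g=lambda d,c:cv2.cvtColor(d['pixels'],cv2.COLOR_RGB2GRAY)[170:212,c].tolist()
print(g(t,245)[:20]);print(g(load('t18'),245)[:20])
E
```

```text
[346.28702757 258.44433256 250.1603619 ] [-0.87862967 -0.00289564  0.28996541] 55.15
bystanders 1 lid 0 case 329
handle [ 35  59   8  41 262] [506.2 -84.1  21. ]
blade [ 35  22  11  36 299] [610.9 -89.5  13.5]
[217, 215, 212, 211, 212, 214, 217, 221, 191, 169, 214, 216, 161, 79, 90, 89, 86, 87, 90, 88]
[207, 205, 205, 206, 207, 205, 210, 212, 184, 163, 205, 207, 155, 70, 90, 87, 89, 85, 86, 93]
```

The spatula lies in the mat's middle, the door is shut, the lid and bystanders are unmoved, and the case is empty. Handing in.

```bash
python3 -c "
from station import close_job
print(close_job())"
```

```text
the job is handed in; nothing more can be done
None
```

The job is handed in at about 55 s: blade-opened lid left standing at about 2 rad, the three jars found in the case stood on the tray, tray home, door shut, spatula back on the mat after it was knocked aside, and tin, mug and notebook unmoved.

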